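# Turn the red leaf of the colour sample book

## Task

In the print workshop, turn the sample book's stiff red leaf over its spine, pushing it with closed fingertips or the outside of a finger, and press it down until it lies flat on the right-hand pages (right as the robot sees it) with its teal side up. Turn it steadily rather than flinging it, and do not pinch or grip the leaf, or lift or shove the book. Leave the jar, brush, mug and other things around it where they are.

Things in the scene. Friction and masses are not known exactly. Their poses are not given: they have to be found in the camera images.
- book: loose colour sample book lying open on the table, 1.8 kg: black base board 190 mm (its x) by 176 mm (its y), with a page stack on each side of a spine, page tops 30 mm above the table. Origin: centre of the underside. Its x axis points from the left pages across the spine to the right pages (roughly the world's -y, within 26 degrees); y runs along the spine, away from the robot; z is up
- spine (a point): middle of the spine bar, which is the hinge axis of the leaf: on the book's centre line, 36 mm above the table; the axis runs along the book's y
- leaf (a joint): angle of the rigid leaf about the spine, rad: 0 = flat over the left pages, 1.57 = upright, 3.14 = flat over the right pages (the stop). Starts a little raised, 0.15 to 0.45. The hinge is stiff (0.11 Nm friction, no spring): the leaf stays at any angle where it is left, takes about 1 to 2 N at its free edge to turn, and will not fall flat by itself
- leaf_edge (a point): middle of the leaf's free edge, 118 mm from the hinge axis, in the middle of the board's thickness. The leaf is a board 150 mm wide along the spine and 8 mm thick (5 mm at its outermost 3 mm), its middle plane through the hinge axis, reaching from 12 to 118 mm from that axis: 23 mm past the book's edge, so a finger can get under it
- face_red: the leaf's red face, 100 x 144 mm, on top at the start, underneath when done (origin on the hinge axis)
- face_teal: the leaf's teal face, underneath at the start, on top when done (origin on the hinge axis)
- ink_jar: yellow ink jar with a black cap, 52 mm across, 62 mm tall, standing just beyond the far end of the book's spine; origin under its centre
- brush: paint brush with a wooden handle lying flat on the table just to the right of the book, roughly along the spine; origin at its underside
- mug: white mug, 76 mm across, 85 mm tall; origin under its centre
- tape: green roll of tape lying flat, 90 mm across, 24 mm high; origin under its centre
- roller: ink roller (black rubber, wooden handle) lying down, about 180 x 110 mm, 36 mm high; origin at its underside, between roller and handle
- paint_bottle: blue paint bottle, 60 mm across, 150 mm tall; origin under its centre

How it is judged:
By the outcome, as a careful person would: the job done as asked, in the order asked, and still so for the second after the job is handed in, with the robot touching nothing.
It also fails if it takes over 42 s, if anything falls off the work surface, if the arm or the gripper's body presses on something with over 40 N, if the wrist force passes 120 N, or if a joint passes its speed limit or range.

## Robot

A 6-joint arm with a two-finger parallel gripper is mounted at the origin on the work surface. World frame = base frame: x ahead of the robot, y to its left, z up, the work surface at z = 0. Lengths are in m, angles in degrees, forces in N, time in s.
With the tool pointing down it reaches from about 0.3 to 0.875 m from the base axis. Payload 4.2 kg.
Tool frame: the origin (TCP) lies at the very end of the fingers, on their centre line; the grasp point (between the pads) lies 19 mm behind it; y points along the fingers, x is the direction in which the jaws open and shut, and the axes are right-handed (so a half turn about y gives the same grasp; the last joint's range is limited). The gripper opens to 85 mm and grips with 20 to 120 N. Pads are 22 mm wide; open, the fingers measure 114 mm over their backs; the gripper's body (76 mm by 85 mm) begins 54 mm behind the grasp point. The pads swing forward as they close: fully open they stand 13 mm farther back than shut.
Start: joints at [-77.006, 18.312, 89.639, -0, 72.044, -1.146], TCP at [0.14, -0.558, 0.231] pointing down, gripper open.
Joint ranges: [-177.97, 177.97], [-48.28, 115.42], [12.27, 149.76], [-77.06, 257.06], [2.81, 150.46], [-146.56, 146.56]. Speed limits (degrees/s): [147.25, 147.25, 180, 180, 180, 180].

## Interface

Orientations are given as a 3x3 rotation matrix whose columns are the frame's x, y, z axes.
In Python, from cell import * gives the robot as it stands.
- The arm moves only by the tool apply_moves, never from a script. Its argument "plan" is a list of rows, each an object of numbers: "wx", "wy", "wz": the turn, a rotation vector about the tool's x, y, z each as a share of 360 degrees, from -1 to 1; "x", "y", "z": the shift along the tool's x, y, z each as a share of 0.5 m, from -1 to 1; "fingers": the opening, from 0 (shut) to 1 (fully open). In form: [{"wx": .., "wy": .., "wz": .., "x": .., "y": .., "z": .., "fingers": ..}, ...]. A call has exactly 8 rows; each row shifts and turns the commanded pose from where the row before left it, along the tool's axes as they then stand; what a row does not reach is not made up. A row lasts 1/12 s, in which the tool goes at most 41.7 mm and 7.16 degrees, less where a joint would pass 70% of its speed; a pose out of reach is approached as far as the arm can. A call with a number of a shift or a turn outside -1 to 1 is refused whole. A call with a gripper value outside its range is refused whole. The fingers move at their own pace and stop on an object; "newtons" is the grip in N (left out, the last holds). Time passes only in rows, so rows that do not move let the fingers close, or fill a call up. It gives the time, the measured TCP pose, the force and the opening at its end, in the units of the state.
- get_state(): the state, without advancing time (a new reading comes with each control period).
- snapshot(name): name is "scene" or "top"; returns (picture, depth): 420x560x3 uint8, red, green, blue; 420x560 float32, m along the optical axis (not along the pixel's ray), 0 where there is no reading.
- get_calibration(name): a dict with "intrinsics" (3x3 intrinsics, pixels), "position" and "orientation" of the camera in the world. Camera axes: x right, y down, z forward; pixel columns grow to the right and rows downward; lengths in m; the calibration is good to about 2 mm. A picture is of the moment at which its call begins. get_calibration takes no time and is no camera call.
- hand_in(): hands the job in, once; it reports no verdict.
The state is a dict: "t": time; "qpos": joint angles; "joint_velocities": joint speeds; "joint_efforts": joint torques, N m; "position": TCP position; "tool_rot": TCP orientation; "wrist_force": force on the tool from outside, world axes, zero at the start; "ft_torque": the same for the moment, N m; "gripper_width": finger opening in m.
Only numpy, scipy, OpenCV 4.12 (cv2) and the standard library are available. Lean on these libraries where they do the work, as an engineer would, in place of code of your own. Each camera call takes 0.05 s, during which the arm holds its last target.

## Working session

There is one attempt and no reset: what is moved stays moved. The work goes in short steps, Python scripts to look and compute and a tool call to move; the robot and the scene stay as the last step left them, time stands still between calls to the robot, and variables do not carry over. Pictures are saved under pics/ and viewed, and the job is handed in when it is done.

Besides the shell and the picture viewer there is one more tool, called after "Request:" in YAML: its name, and indented under it one key for each argument. apply_moves: Moves the arm, as the interface text tells. Its arguments: {"type":"object","properties":{"plan":{"type":"array","items":{"type":"object","properties":{"wx":{"type":"number","minimum":-1,"maximum":1},"wy":{"type":"number","minimum":-1,"maximum":1},"wz":{"type":"number","minimum":-1,"maximum":1},"x":{"type":"number","minimum":-1,"maximum":1},"y":{"type":"number","minimum":-1,"maximum":1},"z":{"type":"number","minimum":-1,"maximum":1},"fingers":{"type":"number"}}}},"newtons":{"type":"number"}},"required":["plan"]}

```bash
ls; mkdir -p pics
python3 - <<'E'
from cell import *
import cv2, numpy as np
s=get_state(); print({k:np.round(v,4).tolist() for k,v in s.items()})
for n in ("scene","top"):
    p,d=snapshot(n); cv2.imwrite(f"pics/{n}0.png",p[:,:,::-1]); np.savez(f"{n}0.npz",p=p,d=d)
    c=get_calibration(n); print(n,{k:np.round(v,4).tolist() for k,v in c.items()})
E
```

```text
pics
{'t': 0.0, 'qpos': [-77.009, 18.3515, 89.7062, -0.0003, 72.0429, -1.1459], 'joint_velocities': [-0.0025, 0.062, 0.0022, -0.0063, 0.0803, -0.0368], 'joint_efforts': [0.0011, -41.5519, -23.4159, 0.0002, 0.0081, 0.0], 'position': [0.1403, -0.5571, 0.2305], 'tool_rot': [[0.2442, -0.0004, 0.9697], [-0.9697, 0.0017, 0.2442], [-0.0018, -1.0, 0.0]], 'wrist_force': [0.3186, -0.0395, -0.0848], 'ft_torque': [-0.0503, -0.026, -0.0307], 'gripper_width': 0.0854}
scene {'intrinsics': [[466.783, 0.0, 289.4441], [0.0, 466.783, 211.8484], [0.0, 0.0, 1.0]], 'position': [1.116, 0.9846, 0.806], 'orientation': [[-0.877, 0.2483, -0.4114], [0.48, 0.4902, -0.7276], [0.021, -0.8355, -0.549]]}
top {'intrinsics': [[480.9916, 0.0, 283.3727], [0.0, 480.9916, 209.3453], [0.0, 0.0, 1.0]], 'position': [0.2803, -0.0238, 1.6149], 'orientation': [[0.0048, -0.9855, 0.1696], [-0.9999, -0.0024, 0.0143], [-0.0137, -0.1696, -0.9854]]}
```

View pics/scene0.png

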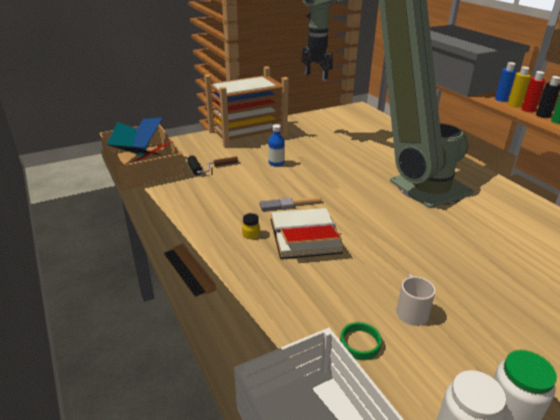

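View pics/top0.png

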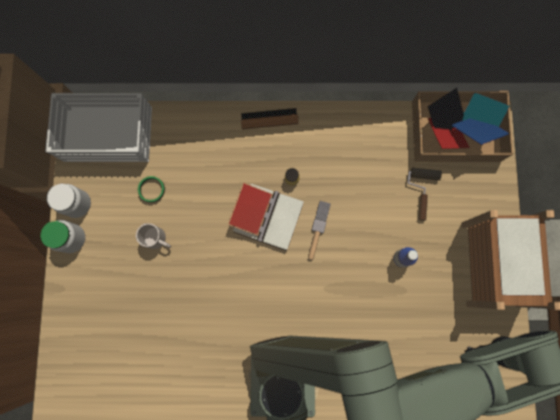

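The top view shows the open book around (266,216) with the red leaf on its left pages, around (252,210). The jar is at (292,175), the brush at (319,230) and the mug at (150,237). Next I measure them.

```bash
cat > h.py <<'E'
import numpy as np, cv2
from cell import *
def pts(n,d,mask):
    c=get_calibration(n);K=np.array(c["intrinsics"]);R=np.array(c["orientation"]);p=np.array(c["position"])
    v,u=np.nonzero(mask&(d>0)); z=d[v,u]
    q=np.stack([(u-K[0,2])/K[0,0]*z,(v-K[1,2])/K[1,1]*z,z],1)
    return q@R.T+p,u,v
def ray(n,u,v,zz):
    c=get_calibration(n);K=np.array(c["intrinsics"]);R=np.array(c["orientation"]);p=np.array(c["position"])
    d=R@np.array([(u-K[0,2])/K[0,0],(v-K[1,2])/K[1,1],1]); return p+d*(zz-p[2])/d[2]
def red(p):
    h=cv2.cvtColor(p,cv2.COLOR_RGB2HSV); return ((h[...,0]<8)|(h[...,0]>172))&(h[...,1]>150)&(h[...,2]>70)
def biggest(m,box):
    b=np.zeros_like(m);x0,y0,x1,y1=box;b[y0:y1,x0:x1]=m[y0:y1,x0:x1];return b
E
python3 - <<'E'
from h import *
for n,box in (("top",(220,170,310,260)),("scene",(260,200,350,265))):
    f=np.load(f"{n}0.npz");p,d=f["p"],f["d"]
    m=biggest(red(p),box); P,u,v=pts(n,d,m)
    print(n,m.sum(),P.min(0).round(3),P.max(0).round(3))
    c=P.mean(0); U,S,V=np.linalg.svd(P-c); print("c",c.round(4),"normal",V[2].round(3),"rms",S[2]/len(P)**.5,"tilt",np.degrees(np.arccos(abs(V[2,2]))))
    r=cv2.minAreaRect(np.stack([u,v],1).astype(np.float32)); print(cv2.boxPoints(r))
    x0,y0,x1,y1=box; big=cv2.resize(p[y0-10:y1+10,x0-10:x1+10],None,fx=6,fy=6,interpolation=cv2.INTER_NEAREST)
    cv2.imwrite(f"pics/{n}z.png",big[:600,:800,::-1])
f=np.load("top0.npz");p,d=f["p"],f["d"]
b=np.ones(d.shape,bool)
P,u,v=pts("top",d,biggest(b,(225,170,340,270)))
# whole book: z>0.012
k=P[:,2]>0.015
H=np.zeros(d.shape,np.uint8);H[v[k],u[k]]=255
n_,L,st,ce=cv2.connectedComponentsWithStats(H)
for i in range(1,n_):
    if st[i][4]>20:
        q=P[L[v,u]==i]; r=cv2.minAreaRect(q[:,:2].astype(np.float32)); print(st[i],q.mean(0).round(3),q[:,2].max().round(3),r)
E
```

```text
top 1172 [0.474 0.047 0.038] [0.631 0.172 0.077]
c [0.5513 0.1092 0.0576] normal [-0.086 -0.259  0.962] rms 0.003609494573671378 tilt 15.853990138931872
[[229.0685  223.1507 ]
 [243.82193 183.80823]
 [270.45203 193.79453]
 [255.69861 233.137  ]]
scene 657 [0.478 0.049 0.044] [0.635 0.175 0.075]
c [0.5584 0.114  0.0608] normal [-0.085 -0.253  0.964] rms 0.0009401411496633767 tilt 15.481034634789568
[[281.90344 228.8414 ]
 [337.18622 224.2345 ]
 [338.2621  237.14484]
 [282.9793  241.75174]]
[285 170  15  16 195] [ 0.659 -0.029  0.053] 0.072 ((0.6609215140342712, -0.02954648993909359), (0.042950037866830826, 0.04758116230368614), 0.09225042909383774)
[ 228  182   76   68 3258] [0.531 0.059 0.042] 0.078 ((0.5343504548072815, 0.05850005894899368), (0.21036961674690247, 0.1772078275680542), 71.04010772705078)
[308 201  23  59 405] [ 0.5   -0.119  0.019] 0.031 ((0.485736608505249, -0.11491154134273529), (0.041224610060453415, 0.19834093749523163), 73.98628234863281)
```

View pics/topz.png

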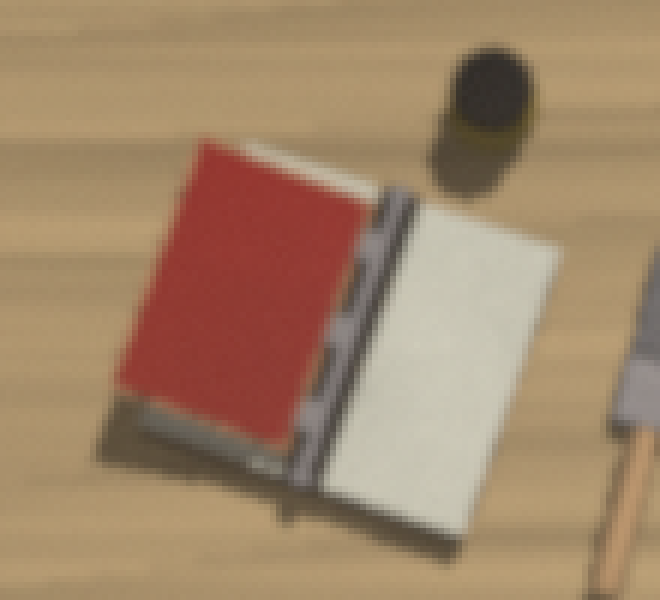

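View pics/scenez.png

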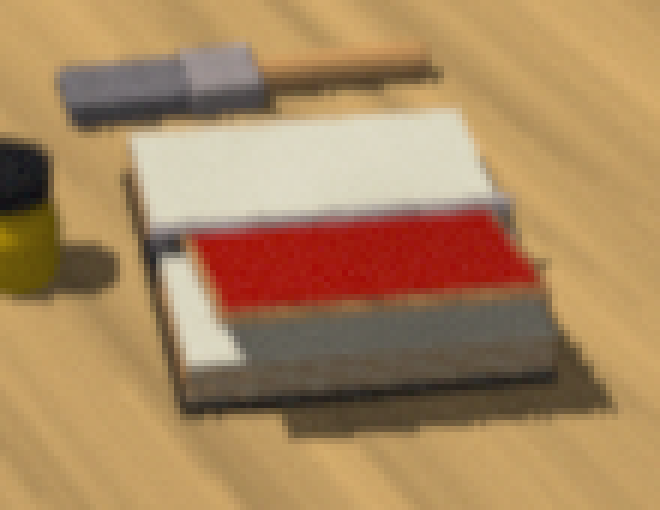

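Run:
```python
from h import *
for n,box in (("top",(230,170,310,260)),("scene",(260,195,350,265))):
    f=np.load(f"{n}0.npz");p,d=f["p"],f["d"]
    h=cv2.cvtColor(p,cv2.COLOR_RGB2HSV)
    m=biggest((h[...,1]<60)&(h[...,2]>130),box).astype(np.uint8)
    N,L,st,ce=cv2.connectedComponentsWithStats(m)
    for i in range(1,N):
        if st[i][4]<60: continue
        v,u=np.nonzero(L==i); 
        P,_,_=pts(n,d,L==i)
        Q=np.array([ray(n,a,b,0.030) for a,b in zip(u,v)])
        r=cv2.minAreaRect(Q[:,:2].astype(np.float32))
        print(n,st[i],"z",np.median(P[:,2]).round(4),r, cv2.boxPoints(r).round(3).tolist())
# red leaf from scene: plane & hinge frame
a=np.radians(18.7)
for ang in (18,18.7,19.5):
    a=np.radians(ang);bx=np.array([-np.sin(a),-np.cos(a),0]);by=np.array([np.cos(a),-np.sin(a),0])
    for n,box in (("top",(220,170,310,260)),("scene",(260,200,350,265))):
        f=np.load(f"{n}0.npz");P,u,v=pts(n,f["d"],biggest(red(f["p"]),box))
        s,t=P@bx,P@by
        print(ang,n,np.percentile(s,[0,1,99,100]).round(4),np.percentile(t,[0,1,99,100]).round(4),np.polyfit(s,P[:,2],1).round(4))
```

```text
top [ 264  194   40   56 1308] z 0.0298 ((0.5141229033470154, -0.0006649047136306763), (0.08571945875883102, 0.17235808074474335), 71.15180969238281) [[0.4189999997615814, -0.013000000268220901], [0.5820000171661377, -0.0689999982714653], [0.6100000143051147, 0.012000000104308128], [0.44600000977516174, 0.06800000369548798]]
scene [280 198  13   7  74] z 0.0218 ((0.5143219232559204, -0.1031278669834137), (0.035525646060705185, 0.03757276013493538), 63.26192855834961) [[0.49000000953674316, -0.11100000143051147], [0.5230000019073486, -0.12700000405311584], [0.5389999747276306, -0.09600000083446503], [0.5059999823570251, -0.07900000363588333]]
scene [272 208  63  21 936] z 0.0321 ((0.5158048272132874, 0.0008563846349716187), (0.08786214143037796, 0.17484334111213684), 70.71747589111328) [[0.4189999997615814, -0.012000000104308128], [0.5839999914169312, -0.0689999982714653], [0.6129999756813049, 0.013000000268220901], [0.4480000138282776, 0.07100000232458115]]
scene [277 232  14  20 131] z 0.0315 ((0.6246058940887451, 0.07566019892692566), (0.08812776207923889, 0.02466115541756153), 77.83180236816406) [[0.6029999852180481, 0.03500000014901161], [0.6269999742507935, 0.029999999329447746], [0.6460000276565552, 0.11599999666213989], [0.621999979019165, 0.12099999934434891]]
18 top [-0.3193 -0.3178 -0.2297 -0.2279] [0.4215 0.4234 0.558  0.5605] [-0.2785 -0.0188]
18 scene [-0.327  -0.3244 -0.2339 -0.2288] [0.4237 0.4251 0.5648 0.5657] [-0.2765 -0.0169]
18.7 top [-0.3249 -0.324  -0.2357 -0.2343] [0.4177 0.4199 0.5546 0.5566] [-0.2785 -0.0205]
18.7 scene [-0.3326 -0.3306 -0.2401 -0.2348] [0.4201 0.4216 0.5615 0.5628] [-0.2766 -0.0186]
19.5 top [-0.3324 -0.3308 -0.2425 -0.2414] [0.4134 0.4158 0.5511 0.5522] [-0.2784 -0.0223]
19.5 scene [-0.3393 -0.3378 -0.2462 -0.2416] [0.4158 0.4177 0.5573 0.5592] [-0.2765 -0.0204]
```

```bash
cat >> h.py <<'E'
from scipy.spatial.transform import Rotation as Ro
A=np.radians(19.0); BX=np.array([-np.sin(A),-np.cos(A),0]); BY=np.array([np.cos(A),-np.sin(A),0]); Z=np.array([0,0,1.])
S=np.array([.5316,.0482,0])
def book(s,t,z): return S+s*BX+t*BY+z*Z
def Rt(p): p=np.radians(p); y=np.cos(p)*BY-np.sin(p)*Z; return np.stack([BX,y,np.cross(BX,y)],1)
def lin(d,R=None):  # world shift -> shares of 0.5 in tool axes
    R=np.array(get_state()["tool_rot"]) if R is None else R
    return (R.T@np.asarray(d)/0.5).round(4)
def turn(Rtgt):
    r=Ro.from_matrix(np.array(get_state()["tool_rot"]).T@Rtgt).as_rotvec(degrees=True); return (r/360).round(4), np.linalg.norm(r)
def st():
    s=get_state(); p=np.array(s["position"]); q=p-S; print("t",round(s["t"],2),"pos",p.round(4),"s,t,z",[round(float(q@b),4) for b in (BX,BY,Z)],"F",np.round(s["wrist_force"],1),"w",round(s["gripper_width"],4),"q",np.round(s["qpos"],0)); return s,p
E
python3 - <<'E'
from h import *
s,p=st()
a=np.array([.40,-.30,.32]); b=np.array([.47,.02,.32]); c=book(-.1115,-.13,.25); print(c)
print(lin(a-p)/8,lin(b-a)/8,lin(c-b)/8); print(turn(Rt(30)))
for m,(x,y) in dict(mug=(150,228),jar=(291,174)).items(): print(m,ray("top",x,y,.07))
E
```

```text
t 0.1 pos [ 0.1404 -0.5572  0.2306] s,t,z [0.6998, -0.1728, 0.2306] F [-0.1 -0.7  0.5] w 0.0856 q [-77.  18.  90.   0.  72.  -1.]
[0.44498343 0.19594918 0.25      ]
[-0.046525  -0.0222875  0.07865  ] [-0.0733     0.000125   0.0365125] [-0.04415   0.017575  0.004675]
(array([ 0.1619,  0.0833, -0.0484]), np.float64(67.81162552234558))
mug [0.48359471 0.43183724 0.07      ]
jar [ 0.66460608 -0.02602574  0.07      ]
```

Request:
apply_moves:
  plan:
    - {"x":-0.04,"y":-0.02,"z":0.065,"fingers":0}
    - {"x":-0.04,"y":-0.02,"z":0.065,"fingers":0}
    - {"x":-0.04,"y":-0.02,"z":0.065,"fingers":0}
    - {"x":-0.04,"y":-0.02,"z":0.065,"fingers":0}
    - {"x":-0.04,"y":-0.02,"z":0.065,"fingers":0}
    - {"x":-0.04,"y":-0.02,"z":0.065,"fingers":0}
    - {"x":-0.04,"y":-0.02,"z":0.065,"fingers":0}
    - {"x":-0.04,"y":-0.02,"z":0.065,"fingers":0}
  newtons: 20

```text
invalid input at $.plan[0]: expected keys wx, wy, wz, x, y, z, fingers
```

Request:
apply_moves:
  plan:
    - {"x":-0.07,"z":0.04,"fingers":0}
    - {"x":-0.07,"z":0.04,"fingers":0}
    - {"x":-0.07,"z":0.04,"fingers":0}
    - {"x":-0.07,"z":0.04,"fingers":0}
    - {"x":-0.07,"z":0.04,"fingers":0}
    - {"x":-0.07,"z":0.04,"fingers":0}
    - {"x":-0.07,"z":0.04,"fingers":0}
    - {"x":-0.07,"z":0.04,"fingers":0}

```text
invalid input at $.plan[0]: expected keys wx, wy, wz, x, y, z, fingers
```

Run:
```python
from h import *
s,p=st()
c=book(-.1115,-.13,.25)
print(lin(c-p)/8); print(turn(Rt(30)))
```

```text
t 0.1 pos [ 0.1404 -0.5572  0.2306] s,t,z [0.6998, -0.1728, 0.2306] F [-0.1 -0.7  0.5] w 0.0856 q [-77.  18.  90.   0.  72.  -1.]
[-0.163975  -0.0045875  0.1198375]
(array([ 0.1619,  0.0833, -0.0484]), np.float64(67.81162552234558))
```

All seven keys have to be in every row.

Request:
apply_moves:
  plan:
    - {"wx":0,"wy":0,"wz":0,"x":-0.04,"y":-0.02,"z":0.065,"fingers":0}
    - {"wx":0,"wy":0,"wz":0,"x":-0.04,"y":-0.02,"z":0.065,"fingers":0}
    - {"wx":0,"wy":0,"wz":0,"x":-0.04,"y":-0.02,"z":0.065,"fingers":0}
    - {"wx":0,"wy":0,"wz":0,"x":-0.04,"y":-0.02,"z":0.065,"fingers":0}
    - {"wx":0,"wy":0,"wz":0,"x":-0.04,"y":-0.02,"z":0.065,"fingers":0}
    - {"wx":0,"wy":0,"wz":0,"x":-0.04,"y":-0.02,"z":0.065,"fingers":0}
    - {"wx":0,"wy":0,"wz":0,"x":-0.04,"y":-0.02,"z":0.065,"fingers":0}
    - {"wx":0,"wy":0,"wz":0,"x":-0.04,"y":-0.02,"z":0.065,"fingers":0}
  newtons: 20

```text
t: 0.77
position: [0.3543, -0.3372, 0.3116]
tool_rot: [[0.244, -0.0, 0.97], [-0.97, 0.0, 0.244], [-0.0, -1.0, -0.0]]
wrist_force: [0.1, -0.0, -0.3]
gripper_width: 0.0001
```

Request:
apply_moves:
  plan:
    - {"wx":0,"wy":0,"wz":0,"x":-0.07,"y":0,"z":0.04,"fingers":0}
    - {"wx":0,"wy":0,"wz":0,"x":-0.07,"y":0,"z":0.04,"fingers":0}
    - {"wx":0,"wy":0,"wz":0,"x":-0.07,"y":0,"z":0.04,"fingers":0}
    - {"wx":0,"wy":0,"wz":0,"x":-0.07,"y":0,"z":0.04,"fingers":0}
    - {"wx":0,"wy":0,"wz":0,"x":-0.07,"y":0,"z":0.04,"fingers":0}
    - {"wx":0,"wy":0,"wz":0,"x":-0.07,"y":0,"z":0.04,"fingers":0}
    - {"wx":0,"wy":0,"wz":0,"x":-0.07,"y":0,"z":0.04,"fingers":0}
    - {"wx":0,"wy":0,"wz":0,"x":-0.07,"y":0,"z":0.04,"fingers":0}

```text
t: 1.43
position: [0.4401, -0.0263, 0.3112]
tool_rot: [[0.244, -0.0, 0.97], [-0.97, -0.0, 0.244], [0.0, -1.0, -0.0]]
wrist_force: [0.5, -0.9, -0.4]
gripper_width: 0.0
```

Run:
```python
from h import *
s,p=st()
c=book(-.1115,-.13,.25)
print(lin(c-p)/8); print(turn(Rt(30)))
```

```text
t 1.43 pos [ 0.4401 -0.0263  0.3112] s,t,z [0.1003, -0.0623, 0.3112] F [ 0.5 -0.9 -0.4] w 0.0 q [-5.  3. 97. -0. 79. 71.]
[-0.0535875  0.015275   0.014775 ]
(array([ 0.1618,  0.0834, -0.0481]), np.float64(67.79565957788128))
```

Request:
apply_moves:
  plan:
    - {"wx":0,"wy":0,"wz":0,"x":-0.054,"y":0,"z":0.015,"fingers":0}
    - {"wx":0,"wy":0,"wz":0,"x":-0.054,"y":0,"z":0.015,"fingers":0}
    - {"wx":0,"wy":0,"wz":0,"x":-0.054,"y":0,"z":0.015,"fingers":0}
    - {"wx":0,"wy":0,"wz":0,"x":-0.054,"y":0,"z":0.015,"fingers":0}
    - {"wx":0,"wy":0,"wz":0,"x":-0.054,"y":0,"z":0.015,"fingers":0}
    - {"wx":0,"wy":0,"wz":0,"x":-0.054,"y":0,"z":0.015,"fingers":0}
    - {"wx":0,"wy":0,"wz":0,"x":-0.054,"y":0,"z":0.015,"fingers":0}
    - {"wx":0,"wy":0,"wz":0,"x":-0.054,"y":0,"z":0.015,"fingers":0}

```text
t: 2.1
position: [0.4452, 0.1971, 0.3109]
tool_rot: [[0.245, -0.001, 0.97], [-0.97, -0.001, 0.245], [0.0, -1.0, -0.001]]
wrist_force: [0.7, -0.1, 0.7]
gripper_width: -0.0001
```

Request:
apply_moves:
  plan:
    - {"wx":0.0162,"wy":0.0083,"wz":-0.0048,"x":0,"y":0,"z":0,"fingers":0}
    - {"wx":0.0162,"wy":0.0083,"wz":-0.0048,"x":0,"y":0,"z":0,"fingers":0}
    - {"wx":0.0162,"wy":0.0083,"wz":-0.0048,"x":0,"y":0,"z":0,"fingers":0}
    - {"wx":0.0162,"wy":0.0083,"wz":-0.0048,"x":0,"y":0,"z":0,"fingers":0}
    - {"wx":0.0162,"wy":0.0083,"wz":-0.0048,"x":0,"y":0,"z":0,"fingers":0}
    - {"wx":0.0162,"wy":0.0083,"wz":-0.0048,"x":0,"y":0,"z":0,"fingers":0}
    - {"wx":0.0162,"wy":0.0083,"wz":-0.0048,"x":0,"y":0,"z":0,"fingers":0}
    - {"wx":0.0162,"wy":0.0083,"wz":-0.0048,"x":0,"y":0,"z":0,"fingers":0}

```text
t: 2.77
position: [0.477, 0.1387, 0.353]
tool_rot: [[-0.117, 0.664, 0.738], [-0.992, -0.106, -0.062], [0.037, -0.74, 0.672]]
wrist_force: [0.7, -1.4, 0.2]
gripper_width: 0.0003
```

Run:
```python
from h import *
s,p=st()
c=book(-.1115,-.13,.15)
print(c-p); print(turn(Rt(30)))
```

```text
t 2.77 pos [0.477  0.1387 0.353 ] s,t,z [-0.0678, -0.0811, 0.353] F [ 0.7 -1.4  0.2] w 0.0003 q [ 31.  -8. 113. -37.  46. 146.]
[-0.03202843  0.05727438 -0.20300834]
(array([ 0.0485,  0.0261, -0.023 ]), np.float64(21.499855500779113))
```

Request:
apply_moves:
  plan:
    - {"wx":0,"wy":-0.0195,"wz":0,"x":0,"y":0,"z":0,"fingers":0}
    - {"wx":0,"wy":-0.0195,"wz":0,"x":0,"y":0,"z":0,"fingers":0}
    - {"wx":0,"wy":-0.0195,"wz":0,"x":0,"y":0,"z":0,"fingers":0}
    - {"wx":0,"wy":-0.0195,"wz":0,"x":0,"y":0,"z":0,"fingers":0}
    - {"wx":0,"wy":-0.0195,"wz":0,"x":0,"y":0,"z":0,"fingers":0}
    - {"wx":0,"wy":-0.0195,"wz":0,"x":0,"y":0,"z":0,"fingers":0}
    - {"wx":0,"wy":-0.0195,"wz":0,"x":0,"y":0,"z":0,"fingers":0}
    - {"wx":0,"wy":-0.0195,"wz":0,"x":0,"y":0,"z":0,"fingers":0}

```text
t: 3.43
position: [0.4773, 0.1377, 0.3532]
tool_rot: [[0.55, 0.663, 0.509], [-0.602, -0.108, 0.791], [0.579, -0.741, 0.34]]
wrist_force: [-0.1, 0.5, -0.3]
gripper_width: 0.0001
```

Request:
apply_moves:
  plan:
    - {"wx":0,"wy":-0.0195,"wz":0,"x":0,"y":0,"z":0,"fingers":0}
    - {"wx":0,"wy":-0.0195,"wz":0,"x":0,"y":0,"z":0,"fingers":0}
    - {"wx":0,"wy":-0.0195,"wz":0,"x":0,"y":0,"z":0,"fingers":0}
    - {"wx":0,"wy":-0.0195,"wz":0,"x":0,"y":0,"z":0,"fingers":0}
    - {"wx":0,"wy":-0.0195,"wz":0,"x":0,"y":0,"z":0,"fingers":0}
    - {"wx":0,"wy":-0.0195,"wz":0,"x":0,"y":0,"z":0,"fingers":0}
    - {"wx":0,"wy":-0.0195,"wz":0,"x":0,"y":0,"z":0,"fingers":0}
    - {"wx":0,"wy":-0.0195,"wz":0,"x":0,"y":0,"z":0,"fingers":0}

```text
t: 4.1
position: [0.4773, 0.1378, 0.3532]
tool_rot: [[0.729, 0.663, -0.173], [0.322, -0.108, 0.941], [0.605, -0.741, -0.292]]
wrist_force: [0.3, 0.6, 0.0]
gripper_width: 0.0002
```

```bash
cat >> h.py <<'E'
def Rt(p): p=np.radians(p); y=np.cos(p)*BY-np.sin(p)*Z; return np.stack([-BX,y,np.cross(-BX,y)],1)
def solve(target,p,n):
    # constant local twist per row: n rows from now to (target,Rt(p)); shift applied before turn each row
    s=get_state();R0=np.array(s["tool_rot"]);d=np.asarray(target)-s["position"]
    rv=Ro.from_matrix(R0.T@Rt(p)).as_rotvec()/n
    M=np.zeros((3,3));R=R0.copy()
    for i in range(n): M+=R; R=R@Ro.from_rotvec(rv).as_matrix()
    x=np.linalg.solve(M,d)
    print("row w",(np.degrees(rv)/360).round(4),"deg",np.degrees(np.linalg.norm(rv)).round(2),"x",(x/.5).round(4),"mm",(np.linalg.norm(x)*1000).round(1))
E
python3 - <<'E'
from h import *
s,p=st()
solve(book(-.1115,-.13,.20),30,16)
E
```

```text
t 4.1 pos [0.4773 0.1378 0.3532] s,t,z [-0.067, -0.0805, 0.3532] F [0.3 0.6 0. ] w 0.0002 q [ 31.  -8. 113. -37.  46.  34.]
row w [-0.0035 -0.01   -0.0005] deg 3.81 x [-0.0051  0.0079  0.0196] mm 10.9
```

Request:
apply_moves:
  plan:
    - {"wx":-0.0035,"wy":-0.01,"wz":-0.0005,"x":-0.0051,"y":0.0079,"z":0.0196,"fingers":0}
    - {"wx":-0.0035,"wy":-0.01,"wz":-0.0005,"x":-0.0051,"y":0.0079,"z":0.0196,"fingers":0}
    - {"wx":-0.0035,"wy":-0.01,"wz":-0.0005,"x":-0.0051,"y":0.0079,"z":0.0196,"fingers":0}
    - {"wx":-0.0035,"wy":-0.01,"wz":-0.0005,"x":-0.0051,"y":0.0079,"z":0.0196,"fingers":0}
    - {"wx":-0.0035,"wy":-0.01,"wz":-0.0005,"x":-0.0051,"y":0.0079,"z":0.0196,"fingers":0}
    - {"wx":-0.0035,"wy":-0.01,"wz":-0.0005,"x":-0.0051,"y":0.0079,"z":0.0196,"fingers":0}
    - {"wx":-0.0035,"wy":-0.01,"wz":-0.0005,"x":-0.0051,"y":0.0079,"z":0.0196,"fingers":0}
    - {"wx":-0.0035,"wy":-0.01,"wz":-0.0005,"x":-0.0051,"y":0.0079,"z":0.0196,"fingers":0}

```text
t: 4.77
position: [0.4646, 0.1877, 0.2839]
tool_rot: [[0.569, 0.73, -0.379], [0.731, -0.237, 0.64], [0.377, -0.641, -0.668]]
wrist_force: [0.0, -0.5, -0.2]
gripper_width: -0.0002
```

Run:
```python
from h import *
s,p=st()
solve(book(-.1115,-.13,.20),30,8)
```

```text
t 4.77 pos [0.4646 0.1877 0.2839] s,t,z [-0.1101, -0.1088, 0.2839] F [ 0.  -0.5 -0.2] w -0.0002 q [ 47.   1. 121. -62.  52.  43.]
row w [-0.0034 -0.01   -0.0006] deg 3.81 x [-0.0053  0.0079  0.0197] mm 10.9
```

Run:
```python
from h import *
s,p=st()
solve(book(-.16,-.055,.18),48,8)
```

```text
t 4.77 pos [0.4646 0.1877 0.2839] s,t,z [-0.1101, -0.1088, 0.2839] F [ 0.  -0.5 -0.2] w -0.0002 q [ 47.   1. 121. -62.  52.  43.]
row w [ 0.0027 -0.01    0.001 ] deg 3.73 x [0.009  0.0279 0.0127] mm 16.0
```

Request:
apply_moves:
  plan:
    - {"wx":0.0027,"wy":-0.01,"wz":0.001,"x":0.009,"y":0.0279,"z":0.0127,"fingers":0}
    - {"wx":0.0027,"wy":-0.01,"wz":0.001,"x":0.009,"y":0.0279,"z":0.0127,"fingers":0}
    - {"wx":0.0027,"wy":-0.01,"wz":0.001,"x":0.009,"y":0.0279,"z":0.0127,"fingers":0}
    - {"wx":0.0027,"wy":-0.01,"wz":0.001,"x":0.009,"y":0.0279,"z":0.0127,"fingers":0}
    - {"wx":0.0027,"wy":-0.01,"wz":0.001,"x":0.009,"y":0.0279,"z":0.0127,"fingers":0}
    - {"wx":0.0027,"wy":-0.01,"wz":0.001,"x":0.009,"y":0.0279,"z":0.0127,"fingers":0}
    - {"wx":0.0027,"wy":-0.01,"wz":0.001,"x":0.009,"y":0.0279,"z":0.0127,"fingers":0}
    - {"wx":0.0027,"wy":-0.01,"wz":0.001,"x":0.009,"y":0.0279,"z":0.0127,"fingers":0}

```text
t: 5.43
position: [0.5322, 0.2168, 0.1797]
tool_rot: [[0.326, 0.63, -0.705], [0.946, -0.219, 0.241], [-0.002, -0.745, -0.667]]
wrist_force: [0.6, 0.8, 0.1]
gripper_width: 0.0001
```

Run:
```python
from h import *
s,p=st()
print(turn(Rt(48)))
p,d=snapshot("scene"); cv2.imwrite("pics/s1.png",p[:,:,::-1])
solve(book(-.16,-.055,.02),48,8)
```

```text
t 5.43 pos [0.5322 0.2168 0.1797] s,t,z [-0.1596, -0.0544, 0.1797] F [0.6 0.8 0.1] w 0.0001 q [ 39.  14. 118. -61.  41.  14.]
(array([-0.0005,  0.0002, -0.0003]), np.float64(0.20796932871379886))
row w [-0.0001  0.0001 -0.0001] deg 0.06 x [0.0001 0.0292 0.0264] mm 19.7
```

View pics/s1.png

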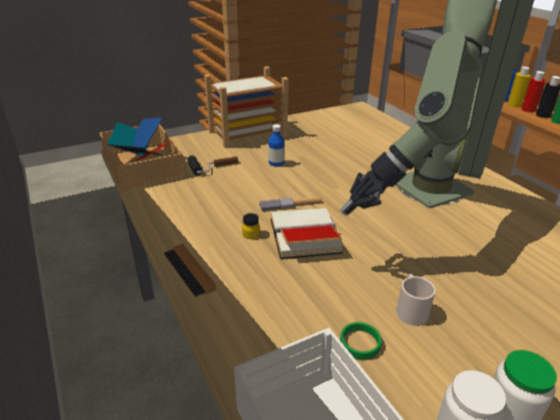

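Request:
apply_moves:
  plan:
    - {"wx":0,"wy":0,"wz":0,"x":0,"y":0.029,"z":0.0264,"fingers":0}
    - {"wx":0,"wy":0,"wz":0,"x":0,"y":0.029,"z":0.0264,"fingers":0}
    - {"wx":0,"wy":0,"wz":0,"x":0,"y":0.029,"z":0.0264,"fingers":0}
    - {"wx":0,"wy":0,"wz":0,"x":0,"y":0.029,"z":0.0264,"fingers":0}
    - {"wx":0,"wy":0,"wz":0,"x":0,"y":0.029,"z":0.0264,"fingers":0}
    - {"wx":0,"wy":0,"wz":0,"x":0,"y":0.029,"z":0.0264,"fingers":0}
    - {"wx":0,"wy":0,"wz":0,"x":0,"y":0.029,"z":0.0264,"fingers":0}
    - {"wx":0,"wy":0,"wz":0,"x":0,"y":0.029,"z":0.0264,"fingers":0}

```text
t: 6.15
position: [0.5311, 0.2323, 0.0476]
tool_rot: [[0.348, 0.593, -0.726], [0.937, -0.24, 0.254], [-0.023, -0.768, -0.64]]
wrist_force: [0.4, -0.3, -0.5]
gripper_width: 0.0001
```

Run:
```python
from h import *
s,p=st()
for n,b in (("scene",(250,160,390,270)),("top",(190,150,330,280))):
    p,d=snapshot(n); x0,y0,x1,y1=b; cv2.imwrite(f"pics/{n}2.png",cv2.resize(p[y0:y1,x0:x1,::-1],None,fx=4,fy=4))
solve(book(-.1125,-.055,.02),48,8)
```

```text
t 6.15 pos [0.5311 0.2323 0.0476] s,t,z [-0.1739, -0.0605, 0.0476] F [ 0.4 -0.3 -0.5] w 0.0001 q [ 41.  27. 122. -77.  36.  38.]
row w [-0.0008 -0.     -0.0007] deg 0.38 x [-0.0153  0.0063  0.0032] mm 8.4
```

View pics/scene2.png

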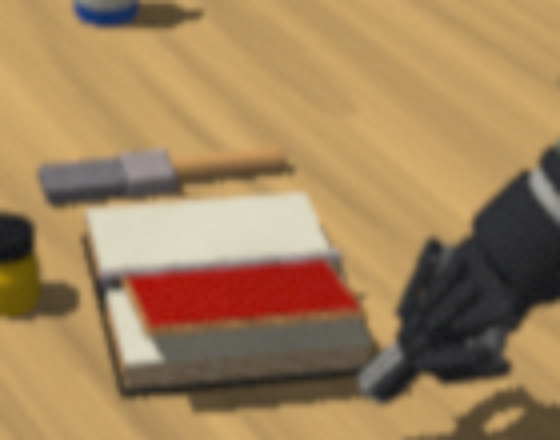

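View pics/top2.png

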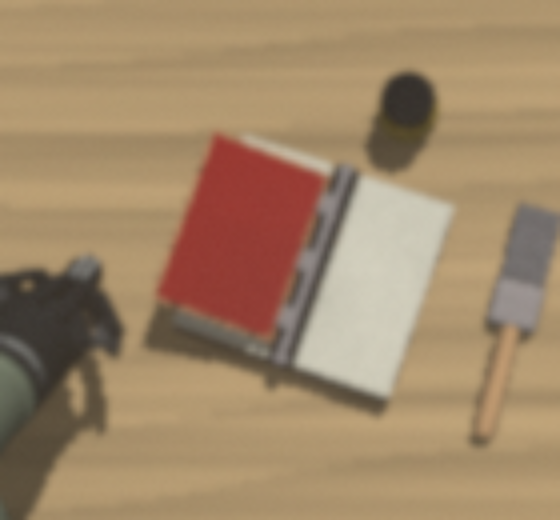

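```bash
cat > kin.py <<'E'
import numpy as np
from scipy.optimize import least_squares
D=[((-77.009,18.35,89.71),(.1403,-.5571,.2305),(0,0,-1)),((-5,3,97),(.4401,-.0263,.3112),(0,0,-1)),((31,-8,113),(.477,.1387,.353),(.664,-.106,-.74)),
((47,1,121),(.4646,.1877,.2839),(.73,-.237,-.641)),((39,14,118),(.5322,.2168,.1797),(.63,-.219,-.745)),((41,27,122),(.5311,.2323,.0476),(.593,-.24,-.768))]
def fk(P,q):
    a1,d1,L2,L3,a3,L=P;a,b=np.radians(q[1]),np.radians(q[1]+q[2])
    return a1+L2*np.sin(a)+L3*np.sin(b)+a3*np.cos(b), d1+L2*np.cos(a)+L3*np.cos(b)-a3*np.sin(b)
def res(P):
    o=[]
    for q,p,y in D:
        w=np.array(p)-P[5]*np.array(y);A=np.radians(q[0]);r,z=fk(P,q)
        o+=[w[0]*np.cos(A)+w[1]*np.sin(A)-r,-w[0]*np.sin(A)+w[1]*np.cos(A),w[2]-z]
    return np.array(o+[.02*P[0],.02*P[4]])
f=least_squares(res,[0,.3,.4,.4,0,.29]);P=f.x
def ik(pos,R):
    w=np.array(pos)-P[5]*R[:,1];q1=np.arctan2(w[1],w[0]);r=np.hypot(w[0],w[1])
    g=least_squares(lambda v:np.array(fk(P,(0,v[0],v[1])))-[r,w[2]],[15,115],x_scale=[10,10])
    q2,q3=g.x;b=np.radians(q2+q3)
    er=np.array([np.cos(q1),np.sin(q1),0]);ez=np.array([0,0,1.]);fz=np.sin(b)*er+np.cos(b)*ez;fx=np.cos(b)*er-np.sin(b)*ez; fy=np.cross(fz,fx)
    y=R[:,1];q5=np.degrees(np.arccos(np.clip(y@fz,-1,1)))
    q4=np.degrees(np.arctan2(y@fy,y@fx))
    return np.round([np.degrees(q1),q2,q3,q4,q5],1),np.linalg.norm(g.fun)
if __name__=="__main__":
    from h import *
    print(P.round(3),np.abs(f.fun).max())
    def RR(p,az):
        p,a=np.radians([p,az]);h=np.array([np.cos(a),np.sin(a),0]);y=np.cos(p)*h-np.sin(p)*Z;x=np.cross(y,Z);x/=-np.linalg.norm(x);return np.stack([x,y,np.cross(x,y)],1)
    for pos,p,az in (((.5322,.2168,.1797),48,-19),((.5311,.2323,.0476),50,-22)): print("chk",ik(pos,RR(p,az)))
    for p in (48,55,60,65):
        for az in (-19,-10,0,10):
            print(p,az,*[ik(book(*c),RR(p,az))[0] for c in ((-.16,-.055,.02),(-.1125,-.05,.02),(-.03,-.045,.11),(.09,0,.05))])
E
python3 kin.py
```

```text
[0.012 0.134 0.57  0.408 0.017 0.302] 0.01215732182343145
chk (array([ 39.6,  13.9, 117.7, -60.4,  41.1]), np.float64(9.842532496399075e-09))
chk (array([ 40.9,  27.4, 122.4, -76.9,  36. ]), np.float64(2.6369247802493203e-07))
48 -19 [ 39.7  30.2 126.7 -92.9  34.9] [  35.6   28.6  131.8 -101.9   33.9] [ 27.   13.2 134.6 -89.7  28.8] [   5.3   20.1  142.7 -142.8   27.1]
48 -10 [  37.2   29.1  130.2 -108.3   31.1] [  32.6   27.6  135.  -118.7   31.1] [  22.8   11.8  137.  -104.7   22. ] [  -0.4   19.7  143.8 -165.1   25.9]
48 0 [  33.4   28.1  133.3 -128.5   28. ] [  28.2   26.9  137.7 -139.6   29.2] [  17.1   10.6  138.7 -131.2   15.1] [ -7.   19.7 144.  169.2  25.8]
48 10 [  28.7   27.5  135.3 -151.    26.3] [  22.9   26.5  139.4 -161.7   28.3] [  10.6   10.2  139.4 -178.    11.6] [-13.3  20.1 142.8 144.2  27. ]
55 -19 [ 36.6  28.3 123.7 -78.3  28.9] [ 32.4  26.5 128.5 -87.1  26.7] [ 23.7  12.1 130.4 -67.1  25. ] [   3.3   17.9  137.9 -124.2   15.2]
55 -10 [ 34.4  27.2 126.6 -90.8  23.7] [  29.8   25.5  131.1 -102.1   22.1] [ 20.3  10.8 132.3 -71.8  17.7] [  -1.2   17.5  138.8 -155.1
[... 679 characters left out ...]
 16.8 135.2 121.8   3.5]
60 10 [ 26.5  25.  127.2 -98.4   8.3] [  21.2   23.4  131.  -125.4    6.9] [ 10.5   9.7 130.5  -1.5   9.8] [-10.1  17.2 134.5  90.6   9.9]
65 -19 [ 32.2  27.1 118.9 -48.9  25.9] [ 27.9  25.1 123.3 -53.5  22.6] [ 19.3  12.2 124.3 -34.4  27.7] [  0.7  17.1 130.9 -45.   11.6]
65 -10 [ 30.5  26.2 120.9 -50.9  20.7] [ 26.   24.3 125.1 -56.1  17.4] [ 16.9  11.3 125.6 -29.   23.2] [ -2.2  16.8 131.5 -25.4   7.6]
65 0 [ 28.3  25.5 122.6 -50.6  15. ] [ 23.5  23.7 126.5 -55.9  11.7] [ 13.8  10.6 126.5 -17.7  19.3] [ -5.6  16.8 131.5  19.3   7.2]
65 10 [ 25.7  25.  123.7 -42.5   9.7] [ 20.6  23.3 127.4 -43.5   6.5] [ 10.5  10.4 126.8  -0.7  17.8] [ -8.9  17.1 130.9  44.3  11.3]
```

```bash
cat > kin2.py <<'E'
from kin import *
from h import *
def wr(q,sg):  # Rz(q1)Ry(b)Rz(q4)Ry(q5)
    return Ro.from_euler("ZYZY",[q[0],q[1]+q[2],sg*q[3],q[4]],degrees=True).as_matrix()
def q6raw(R,q,sg):
    B=wr(q,sg);return np.degrees(np.arctan2(R[:,0]@B[:,1],R[:,0]@B[:,0])), (B[:,2]@R[:,1]).round(4)
def full(pos,R):
    q,e=ik(pos,R);return np.append(q,(q6raw(R,q,1)[0]-OFF+180)%360-180).round(0)
def RB(p,az=-109):
    p,a=np.radians([p,az]);h=np.array([np.cos(a),np.sin(a),0]);y=np.cos(p)*h-np.sin(p)*Z;x=np.cross(y,Z)*-1;x/=np.linalg.norm(x);return np.stack([x,y,np.cross(x,y)],1)
s0=dict(q=[-77.009,18.35,89.71,0,72.04,-1.146],R=np.array([[.2442,-.0004,.9697],[-.9697,.0017,.2442],[-.0018,-1,0]]))
OFF=q6raw(s0["R"],s0["q"],1)[0]+1.146
E
python3 - <<'E'
from kin2 import *
s=get_state();R=np.array(s["tool_rot"]);
print(OFF)
for sg in (1,-1): print(sg,q6raw(R,s["qpos"],sg),s["qpos"][5])
print(full(s["position"],R),s["qpos"])
for p in (35,45,55):
  for az in (-109,-80):
    print(p,az,[full(book(*c),RB(p,az)).tolist() for c in ((-.18,0,.2),(-.16,0,.018),(-.11,0,.018),(-.03,0,.12),(.09,0,.05))])
E
```

```text
Traceback (most recent call last):
  File "kin2.py", line 12, in <module>
    OFF=q6raw(s0["R"],s0["q"],1)[0]+1.146
        ~~~~~^^^^^^^^^^^^^^^^^^^
  File "kin2.py", line 6, in q6raw
    B=wr(q,sg);return np.degrees(np.arctan2(R[:,0]@B[:,1],R[:,0]@B[:,0])), (B[:,2]@R[:,1]).round(4)
  File "kin2.py", line 4, in wr
    return Ro.from_euler("ZYZY",[q[0],q[1]+q[2],sg*q[3],q[4]],degrees=True).as_matrix()
           ~~~~~~~~~~~~~^^^^^^^^^^^^^^^^^^^^^^^^^^^^^^^^^^^^^^^^^^^^^^^^^^^
  File "scipy/spatial/transform/_rotation.pyx", line 1413, in scipy.spatial.transform._rotation.Rotation.from_euler
ValueError: Expected axis specification to be a non-empty string of upto 3 characters, got ZYZY
```

```bash
sed -i 's|return Ro.from_euler("ZYZY".*|return (Ro.from_euler("ZYZ",[q[0],q[1]+q[2],sg*q[3]],degrees=True)*Ro.from_euler("Y",q[4],degrees=True)).as_matrix()|' kin2.py
python3 - <<'E'
from kin2 import *
s=get_state();R=np.array(s["tool_rot"]);
print(OFF)
for sg in (1,-1): print(sg,q6raw(R,s["qpos"],sg),s["qpos"][5])
print(full(s["position"],R),s["qpos"])
for p in (35,45,55):
  for az in (-109,-80):
    print(p,az,[full(book(*c),RB(p,az)).tolist() for c in ((-.18,0,.2),(-.16,0,.018),(-.11,0,.018),(-.03,0,.12),(.09,0,.05))])
E
```

```text
180.00209245306667
1 (np.float64(-142.01621697761777), np.float64(1.0)) 37.983783022382234
-1 (np.float64(91.31799204749275), np.float64(0.3552)) 37.983783022382234
[ 41.  27. 122. -77.  36.  38.] [ 40.63523106  27.55899456 122.38468188 -76.99586485  35.64502194
  37.98378302]
35 -109 [[34.0, 47.0, 62.0, -33.0, 115.0, 51.0], [33.0, 56.0, 73.0, -31.0, 99.0, 61.0], [31.0, 53.0, 80.0, -32.0, 94.0, 62.0], [26.0, 41.0, 88.0, -35.0, 95.0, 57.0], [19.0, 41.0, 103.0, -41.0, 80.0, 62.0]]
35 -80 [[40.0, 38.0, 80.0, -45.0, 95.0, 40.0], [39.0, 49.0, 90.0, -46.0, 80.0, 54.0], [37.0, 46.0, 97.0, -49.0, 76.0, 57.0], [33.0, 34.0, 104.0, -51.0, 78.0, 51.0], [24.0, 35.0, 119.0, -62.0, 64.0, 62.0]]
45 -109 [[32.0, 43.0, 65.0, -28.0, 108.0, 51.0], [32.0, 51.0, 77.0, -27.0, 90.0, 60.0], [29.0, 48.0, 84.0, -28.0, 86.0, 60.0], [24.0, 37.0, 90.0, -31.0, 88.0, 54.0], [16.0, 37.0, 104.0, -37.0, 73.0, 57.0]]
45 -80 [[38.0, 35.0, 80.0, -39.0, 90.0, 37.0], [37.0, 45.0, 92.0, -41.0, 73.0, 50.0], [34.0, 42.0, 98.0, -44.0, 69.0, 51.0], [30.0, 30.0, 104.0, -45.0, 72.0, 44.0], [20.0, 31.0, 119.0, -56.0, 57.0, 53.0]]
55 -109 [[31.0, 38.0, 69.0, -22.0, 100.0, 51.0], [30.0, 46.0, 82.0, -23.0, 81.0, 58.0], [27.0, 43.0, 88.0, -24.0, 76.0, 57.0], [22.0, 33.0, 92.0, -26.0, 81.0, 51.0], [13.0, 32.0, 106.0, -32.0, 65.0, 52.0]]
55 -80 [[35.0, 32.0, 81.0, -32.0, 85.0, 33.0], [34.0, 41.0, 94.0, -35.0, 66.0, 44.0], [31.0, 38.0, 100.0, -37.0, 62.0, 45.0], [26.0, 27.0, 104.0, -37.0, 66.0, 36.0], [16.0, 27.0, 118.0, -48.0, 50.0, 42.0]]
```

Request:
apply_moves:
  plan:
    - {"wx":0,"wy":0,"wz":0,"x":0.01,"y":-0.04,"z":-0.033,"fingers":0}
    - {"wx":0,"wy":0,"wz":0,"x":0.01,"y":-0.04,"z":-0.033,"fingers":0}
    - {"wx":0,"wy":0,"wz":0,"x":0.01,"y":-0.04,"z":-0.033,"fingers":0}
    - {"wx":0,"wy":0,"wz":0,"x":0.01,"y":-0.04,"z":-0.033,"fingers":0}
    - {"wx":0,"wy":0,"wz":0,"x":0.01,"y":-0.04,"z":-0.033,"fingers":0}
    - {"wx":0,"wy":0,"wz":0,"x":0.01,"y":-0.04,"z":-0.033,"fingers":0}
    - {"wx":0,"wy":0,"wz":0,"x":0,"y":0,"z":0,"fingers":0}
    - {"wx":0,"wy":0,"wz":0,"x":0,"y":0,"z":0,"fingers":0}

```text
t: 6.92
position: [0.5425, 0.2643, 0.2053]
tool_rot: [[0.348, 0.596, -0.723], [0.937, -0.237, 0.255], [-0.019, -0.767, -0.642]]
wrist_force: [-1.3, 0.2, 0.2]
gripper_width: -0.0001
```

```bash
cat >> kin2.py <<'E'
def solve2(target,Rg,n,show=True):
    s=get_state();R0=np.array(s["tool_rot"]);p=np.array(s["position"]);d=np.asarray(target)-p
    rv=(Ro.from_matrix(R0.T@Rg).as_rotvec()/n/2/np.pi).round(4)*2*np.pi
    M=np.zeros((3,3));R=R0.copy();T=Ro.from_rotvec(rv).as_matrix()
    for i in range(n): M+=R; R=R@T
    x=(np.linalg.solve(M,d)/.5).round(4)
    print("w",(rv/2/np.pi).round(4),"deg",np.degrees(np.linalg.norm(rv)).round(2),"x",x,"mm",(np.linalg.norm(x)*500).round(1))
    if show:
        R=R0.copy()
        for i in range(n):
            p=p+R@x*.5;R=R@T
            if i%3==0 or i==n-1: print(((p-S)@BX).round(3),((p-S)@BY).round(3),p[2].round(3),full(p,R))
E
python3 - <<'E'
from kin2 import *
st(); solve2(book(-.18,0,.15),RB(45),16)
E
```

```text
t 6.92 pos [0.5425 0.2643 0.2053] s,t,z [-0.2078, -0.0601, 0.2053] F [-1.3  0.2  0.2] w -0.0001 q [ 43.  16. 109. -51.  48.   6.]
w [-0.0005  0.0115  0.0103] deg 5.56 x [ 0.0031  0.0109 -0.0018] mm 5.7
-0.209 -0.056 0.202 [ 43.  18. 106. -50.  53.   9.]
-0.211 -0.043 0.191 [ 44.  24.  99. -47.  65.  20.]
-0.208 -0.029 0.18 [ 42.  30.  90. -42.  76.  28.]
-0.202 -0.017 0.17 [ 40.  36.  82. -38.  86.  36.]
-0.192 -0.007 0.16 [ 36.  41.  75. -32.  96.  44.]
-0.18 -0.0 0.15 [ 32.  45.  68. -27. 103.  54.]
```

Request:
apply_moves:
  plan:
    - {"wx":-0.0005,"wy":0.0115,"wz":0.0103,"x":0.0031,"y":0.0109,"z":-0.0018,"fingers":0}
    - {"wx":-0.0005,"wy":0.0115,"wz":0.0103,"x":0.0031,"y":0.0109,"z":-0.0018,"fingers":0}
    - {"wx":-0.0005,"wy":0.0115,"wz":0.0103,"x":0.0031,"y":0.0109,"z":-0.0018,"fingers":0}
    - {"wx":-0.0005,"wy":0.0115,"wz":0.0103,"x":0.0031,"y":0.0109,"z":-0.0018,"fingers":0}
    - {"wx":-0.0005,"wy":0.0115,"wz":0.0103,"x":0.0031,"y":0.0109,"z":-0.0018,"fingers":0}
    - {"wx":-0.0005,"wy":0.0115,"wz":0.0103,"x":0.0031,"y":0.0109,"z":-0.0018,"fingers":0}
    - {"wx":-0.0005,"wy":0.0115,"wz":0.0103,"x":0.0031,"y":0.0109,"z":-0.0018,"fingers":0}
    - {"wx":-0.0005,"wy":0.0115,"wz":0.0103,"x":0.0031,"y":0.0109,"z":-0.0018,"fingers":0}

```text
t: 7.58
position: [0.574, 0.2507, 0.1727]
tool_rot: [[0.906, 0.262, -0.332], [0.421, -0.626, 0.656], [-0.036, -0.734, -0.678]]
wrist_force: [-0.2, 0.7, -0.5]
gripper_width: -0.0001
```

Request:
apply_moves:
  plan:
    - {"wx":-0.0005,"wy":0.0115,"wz":0.0103,"x":0.0031,"y":0.0109,"z":-0.0018,"fingers":0}
    - {"wx":-0.0005,"wy":0.0115,"wz":0.0103,"x":0.0031,"y":0.0109,"z":-0.0018,"fingers":0}
    - {"wx":-0.0005,"wy":0.0115,"wz":0.0103,"x":0.0031,"y":0.0109,"z":-0.0018,"fingers":0}
    - {"wx":-0.0005,"wy":0.0115,"wz":0.0103,"x":0.0031,"y":0.0109,"z":-0.0018,"fingers":0}
    - {"wx":-0.0005,"wy":0.0115,"wz":0.0103,"x":0.0031,"y":0.0109,"z":-0.0018,"fingers":0}
    - {"wx":-0.0005,"wy":0.0115,"wz":0.0103,"x":0.0031,"y":0.0109,"z":-0.0018,"fingers":0}
    - {"wx":-0.0005,"wy":0.0115,"wz":0.0103,"x":0.0031,"y":0.0109,"z":-0.0018,"fingers":0}
    - {"wx":-0.0005,"wy":0.0115,"wz":0.0103,"x":0.0031,"y":0.0109,"z":-0.0018,"fingers":0}

```text
t: 8.25
position: [0.5889, 0.2175, 0.146]
tool_rot: [[0.943, -0.241, 0.231], [-0.334, -0.668, 0.665], [-0.006, -0.704, -0.71]]
wrist_force: [-0.1, -0.2, -0.6]
gripper_width: 0.0001
```

Run:
```python
from kin2 import *
st(); solve2(book(-.16,0,.018),RB(45),8)
```

```text
t 8.25 pos [0.5889 0.2175 0.146 ] s,t,z [-0.1788, -0.0009, 0.146] F [-0.1 -0.2 -0.6] w 0.0001 q [ 32.  45.  68. -27. 104.  54.]
w [ 0.0001 -0.     -0.0002] deg 0.08 x [0.0003 0.0259 0.0194] mm 16.2
-0.176 -0.001 0.13 [ 32.  46.  70. -26. 102.  55.]
-0.169 -0.001 0.082 [ 32.  48.  73. -26.  96.  57.]
-0.162 -0.0 0.034 [ 32.  50.  76. -26.  92.  59.]
-0.16 -0.0 0.018 [ 32.  51.  77. -27.  90.  60.]
```

Request:
apply_moves:
  plan:
    - {"wx":0,"wy":0,"wz":0,"x":0,"y":0.0259,"z":0.0194,"fingers":0}
    - {"wx":0,"wy":0,"wz":0,"x":0,"y":0.0259,"z":0.0194,"fingers":0}
    - {"wx":0,"wy":0,"wz":0,"x":0,"y":0.0259,"z":0.0194,"fingers":0}
    - {"wx":0,"wy":0,"wz":0,"x":0,"y":0.0259,"z":0.0194,"fingers":0}
    - {"wx":0,"wy":0,"wz":0,"x":0,"y":0.0259,"z":0.0194,"fingers":0}
    - {"wx":0,"wy":0,"wz":0,"x":0,"y":0.0259,"z":0.0194,"fingers":0}
    - {"wx":0,"wy":0,"wz":0,"x":0,"y":0.0259,"z":0.0194,"fingers":0}
    - {"wx":0,"wy":0,"wz":0,"x":0,"y":0.0259,"z":0.0194,"fingers":0}

```text
t: 8.92
position: [0.5819, 0.1999, 0.0177]
tool_rot: [[0.944, -0.238, 0.228], [-0.33, -0.668, 0.667], [-0.006, -0.705, -0.709]]
wrist_force: [0.8, -0.7, 0.2]
gripper_width: -0.0002
```

Run:
```python
from kin2 import *
st()
for n,b in (("scene",(250,160,390,270)),("top",(190,150,330,280))):
    p,d=snapshot(n); x0,y0,x1,y1=b; cv2.imwrite(f"pics/{n}3.png",cv2.resize(p[y0:y1,x0:x1,::-1],None,fx=4,fy=4))
solve2(book(-.115,0,.019),RB(45),8)
```

```text
t 8.92 pos [0.5819 0.1999 0.0177] s,t,z [-0.1598, -0.0018, 0.0177] F [ 0.8 -0.7  0.2] w -0.0002 q [ 31.  51.  76. -27.  91.  59.]
w [ 0.0001  0.0001 -0.0002] deg 0.09 x [ 0.0007  0.0073 -0.0082] mm 5.5
-0.153 -0.003 0.016 [ 31.  51.  78. -27.  90.  60.]
-0.137 -0.002 0.018 [ 30.  50.  80. -27.  88.  60.]
-0.12 -0.001 0.019 [ 30.  48.  82. -28.  87.  60.]
-0.115 -0.0 0.019 [ 29.  48.  83. -28.  86.  60.]
```

View pics/scene3.png

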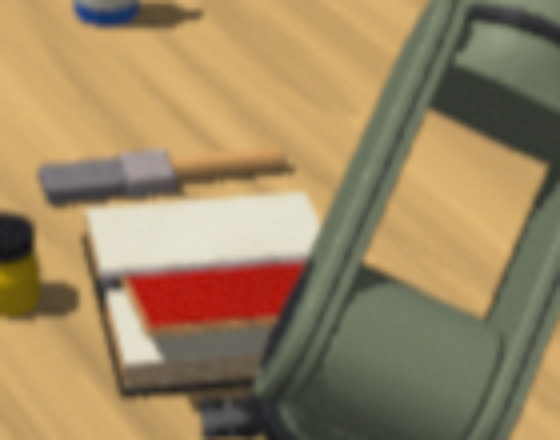

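View pics/top3.png

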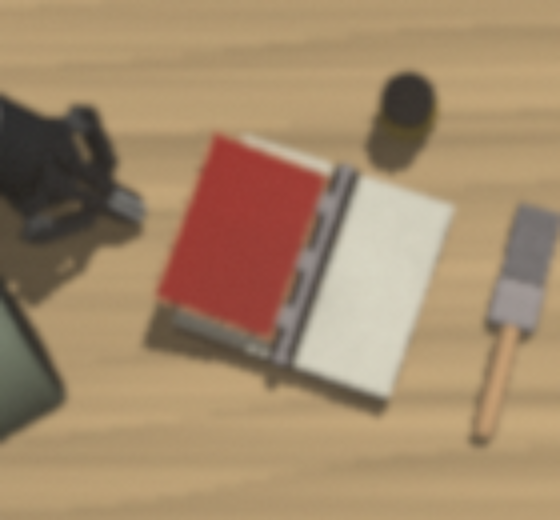

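Request:
apply_moves:
  plan:
    - {"wx":0,"wy":0,"wz":0,"x":0,"y":0.0074,"z":-0.0083,"fingers":0}
    - {"wx":0,"wy":0,"wz":0,"x":0,"y":0.0074,"z":-0.0083,"fingers":0}
    - {"wx":0,"wy":0,"wz":0,"x":0,"y":0.0074,"z":-0.0083,"fingers":0}
    - {"wx":0,"wy":0,"wz":0,"x":0,"y":0.0074,"z":-0.0083,"fingers":0}
    - {"wx":0,"wy":0,"wz":0,"x":0,"y":0.0074,"z":-0.0083,"fingers":0}
    - {"wx":0,"wy":0,"wz":0,"x":0,"y":0.0074,"z":-0.0083,"fingers":0}
    - {"wx":0,"wy":0,"wz":0,"x":0,"y":0.0074,"z":-0.0083,"fingers":0}
    - {"wx":0,"wy":0,"wz":0,"x":0,"y":0.0074,"z":-0.0083,"fingers":0}

```text
t: 9.68
position: [0.5683, 0.1585, 0.0222]
tool_rot: [[0.944, -0.236, 0.23], [-0.329, -0.667, 0.669], [-0.004, -0.707, -0.707]]
wrist_force: [-0.6, -0.0, 0.5]
gripper_width: -0.0004
```

Run:
```python
from kin2 import *
st()
for n,b in (("top",(190,150,330,280)),):
    p,d=snapshot(n); x0,y0,x1,y1=b; cv2.imwrite(f"pics/{n}4.png",cv2.resize(p[y0:y1,x0:x1,::-1],None,fx=4,fy=4))
```

```text
t 9.68 pos [0.5683 0.1585 0.0222] s,t,z [-0.1162, -0.0012, 0.0222] F [-0.6 -0.   0.5] w -0.0004 q [ 29.  48.  82. -28.  87.  59.]
```

View pics/top4.png

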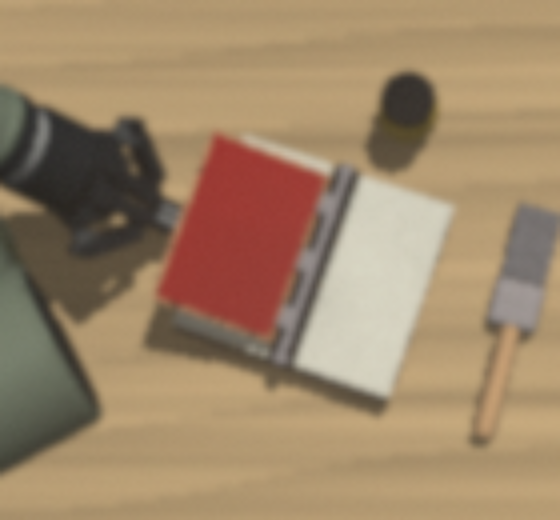

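```bash
cat > path.py <<'E'
from kin2 import *
a=.0078
def tip(th,off=0):
    t=np.radians(th);u=np.array([-np.cos(t),np.sin(t)]);n=np.array([-np.sin(t),-np.cos(t)]);H=np.array([0,.036]);q=np.array([a,a])
    if th<45: return H+.118*u+.003*n+.022*np.array([.7071,-.7071])-q
    if th<=135: return H+(.096+max(0,th-80)/55*.014)*u+.004*n-q
    return H+(.110-.022)*u+.004*n+q
def rows(start,ths):
    R=np.array(get_state()["tool_rot"]);p=np.array(start)
    for th in ths:
        s,z=tip(th);g=book(s,0,z);d=(R.T@(g-p)/.5).round(4);p=p+R@d*.5
        print(th,"tip",s.round(4),z.round(4),"xyz",d.tolist(),full(p,R).tolist())
E
python3 - <<'E'
from path import *
s,p=st()
rows(p,[13,16,20,24,28,32,36,40,44,48,52,56,60])
E
```

```text
t 9.73 pos [0.5679 0.1575 0.0224] s,t,z [-0.1152, -0.0013, 0.0224] F [-0.5 -1.2  0.6] w 0.0001 q [ 29.  48.  82. -28.  87.  59.]
13 tip -0.1079 0.0363 xyz [0.0026, -0.0093, -0.03] [29.0, 47.0, 83.0, -28.0, 87.0, 59.0]
16 tip -0.1065 0.0423 xyz [-0.0001, -0.0065, -0.0105] [29.0, 46.0, 83.0, -28.0, 88.0, 59.0]
20 tip -0.1042 0.0502 xyz [-0.0001, -0.0079, -0.0145] [29.0, 46.0, 83.0, -28.0, 88.0, 58.0]
24 tip -0.1013 0.0579 xyz [-0.0, -0.0068, -0.015] [28.0, 45.0, 84.0, -28.0, 88.0, 58.0]
28 tip -0.0978 0.0654 xyz [-0.0, -0.0057, -0.0154] [28.0, 44.0, 84.0, -28.0, 89.0, 58.0]
32 tip -0.0939 0.0726 xyz [-0.0001, -0.0047, -0.0158] [28.0, 44.0, 84.0, -28.0, 89.0, 57.0]
36 tip -0.0895 0.0796 xyz [-0.0, -0.0035, -0.0161] [28.0, 43.0, 84.0, -29.0, 90.0, 57.0]
40 tip -0.0846 0.0862 xyz [-0.0, -0.0024, -0.0163] [28.0, 42.0, 85.0, -29.0, 90.0, 57.0]
44 tip -0.0792 0.0925 xyz [-0.0, -0.0012, -0.0165] [27.0, 41.0, 85.0, -29.0, 90.0, 56.0]
48 tip -0.075 0.0969 xyz [-0.0, -0.0003, -0.0121] [27.0, 41.0, 85.0, -29.0, 90.0, 56.0]
52 tip -0.0701 0.1014 xyz [-0.0, 0.0006, -0.0134] [27.0, 40.0, 86.0, -29.0, 90.0, 56.0]
56 tip -0.0648 0.1056 xyz [-0.0, 0.0016, -0.0134] [26.0, 40.0, 86.0, -30.0, 90.0, 55.0]
60 tip -0.0593 0.1093 xyz [-0.0, 0.0025, -0.0131] [26.0, 39.0, 87.0, -30.0, 90.0, 55.0]
```

Request:
apply_moves:
  plan:
    - {"wx":0,"wy":0,"wz":0,"x":0.001,"y":-0.0047,"z":-0.015,"fingers":0}
    - {"wx":0,"wy":0,"wz":0,"x":0.001,"y":-0.0047,"z":-0.015,"fingers":0}
    - {"wx":0,"wy":0,"wz":0,"x":0,"y":-0.0065,"z":-0.0105,"fingers":0}
    - {"wx":0,"wy":0,"wz":0,"x":0,"y":-0.0079,"z":-0.0145,"fingers":0}
    - {"wx":0,"wy":0,"wz":0,"x":0,"y":-0.0068,"z":-0.015,"fingers":0}
    - {"wx":0,"wy":0,"wz":0,"x":0,"y":-0.0057,"z":-0.0154,"fingers":0}
    - {"wx":0,"wy":0,"wz":0,"x":0,"y":-0.0047,"z":-0.0158,"fingers":0}
    - {"wx":0,"wy":0,"wz":0,"x":0,"y":-0.0035,"z":-0.0161,"fingers":0}

```text
t: 10.4
position: [0.5613, 0.1344, 0.08]
tool_rot: [[0.944, -0.235, 0.23], [-0.329, -0.666, 0.669], [-0.004, -0.707, -0.707]]
wrist_force: [1.2, 1.9, -0.5]
gripper_width: -0.0
```

Run:
```python
from path import *
s,p=st()
f=[snapshot("scene"),snapshot("top")]
for (p_,d),n,b in zip(f,("scene","top"),((250,160,390,270),(190,150,330,280))):
    x0,y0,x1,y1=b; cv2.imwrite(f"pics/{n}5.png",cv2.resize(p_[y0:y1,x0:x1,::-1],None,fx=4,fy=4))
p_,d=f[1];P,u,v=pts("top",d,biggest(red(p_),(220,150,310,260)))
if len(P)>50:
    c=P.mean(0);V=np.linalg.svd(P-c)[2];print(len(P),c.round(3),"normal",V[2].round(3),"ang",np.degrees(np.arccos(abs(V[2,2]))))
rows(p,range(40,72,4))
```

```text
t 10.4 pos [0.5613 0.1344 0.08  ] s,t,z [-0.0911, 0.0, 0.08] F [ 1.2  1.9 -0.5] w -0.0 q [ 28.  43.  83. -29.  90.  56.]
1034 [0.547 0.098 0.08 ] normal [ 0.197  0.586 -0.786] ang 38.217678074140466
40 tip -0.0846 0.0862 xyz [-0.0001, 0.0006, -0.018] [28.0, 42.0, 85.0, -29.0, 90.0, 57.0]
44 tip -0.0792 0.0925 xyz [0.0, -0.0013, -0.0165] [27.0, 41.0, 85.0, -29.0, 90.0, 56.0]
48 tip -0.075 0.0969 xyz [0.0001, -0.0003, -0.0121] [27.0, 41.0, 85.0, -29.0, 90.0, 56.0]
52 tip -0.0701 0.1014 xyz [-0.0, 0.0006, -0.0134] [27.0, 40.0, 86.0, -29.0, 90.0, 56.0]
56 tip -0.0648 0.1056 xyz [-0.0, 0.0016, -0.0134] [26.0, 40.0, 86.0, -30.0, 90.0, 56.0]
60 tip -0.0593 0.1093 xyz [0.0, 0.0024, -0.0131] [26.0, 39.0, 87.0, -30.0, 90.0, 55.0]
64 tip -0.0535 0.1127 xyz [0.0, 0.0034, -0.013] [26.0, 39.0, 87.0, -30.0, 90.0, 55.0]
68 tip -0.0475 0.1157 xyz [0.0001, 0.0043, -0.0127] [26.0, 38.0, 88.0, -30.0, 89.0, 55.0]
```

View pics/scene5.png

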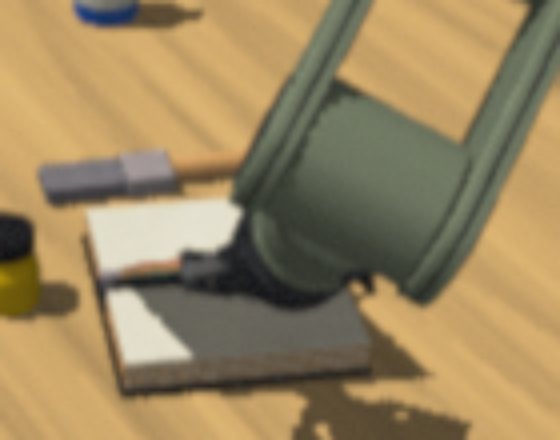

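View pics/top5.png

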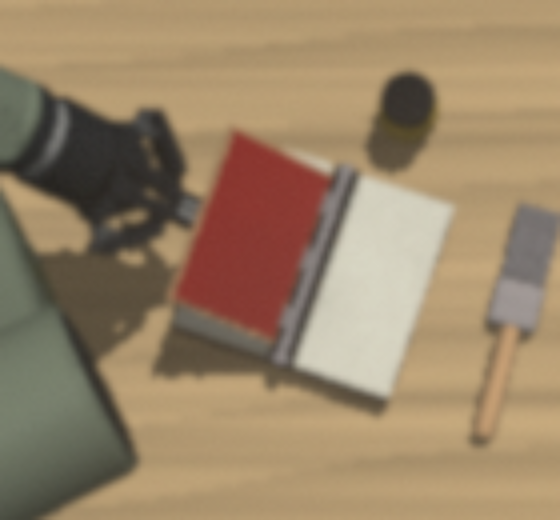

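The leaf stands at about 38°, which matches the plan, and the book hasn't moved. I carry on along the arc.

Request:
apply_moves:
  plan:
    - {"wx":0,"wy":0,"wz":0,"x":0,"y":0.0002,"z":-0.018,"fingers":0}
    - {"wx":0,"wy":0,"wz":0,"x":0,"y":-0.0013,"z":-0.0165,"fingers":0}
    - {"wx":0,"wy":0,"wz":0,"x":0,"y":-0.0003,"z":-0.0121,"fingers":0}
    - {"wx":0,"wy":0,"wz":0,"x":0,"y":0.0006,"z":-0.0134,"fingers":0}
    - {"wx":0,"wy":0,"wz":0,"x":0,"y":0.0016,"z":-0.0134,"fingers":0}
    - {"wx":0,"wy":0,"wz":0,"x":0,"y":0.0024,"z":-0.0131,"fingers":0}
    - {"wx":0,"wy":0,"wz":0,"x":0,"y":0.0034,"z":-0.013,"fingers":0}
    - {"wx":0,"wy":0,"wz":0,"x":0,"y":0.0043,"z":-0.0127,"fingers":0}

```text
t: 11.17
position: [0.5469, 0.0927, 0.1153]
tool_rot: [[0.944, -0.236, 0.23], [-0.329, -0.667, 0.669], [-0.005, -0.707, -0.707]]
wrist_force: [0.7, 0.7, -1.9]
gripper_width: -0.0003
```

Run:
```python
from path import *
s,p=st()
rows(p,range(72,140,4))
```

```text
t 11.17 pos [0.5469 0.0927 0.1153] s,t,z [-0.0471, -0.0, 0.1153] F [ 0.7  0.7 -1.9] w -0.0003 q [ 25.  38.  87. -30.  90.  54.]
72 tip -0.0413 0.1183 xyz [0.0001, 0.004, -0.0123] [25.0, 38.0, 88.0, -30.0, 89.0, 54.0]
76 tip -0.0349 0.1204 xyz [0.0, 0.006, -0.012] [25.0, 37.0, 89.0, -30.0, 89.0, 54.0]
80 tip -0.0284 0.122 xyz [0.0001, 0.0069, -0.0116] [24.0, 37.0, 90.0, -31.0, 88.0, 54.0]
84 tip -0.0219 0.1243 xyz [-0.0, 0.006, -0.0123] [24.0, 36.0, 90.0, -31.0, 88.0, 54.0]
88 tip -0.0152 0.126 xyz [0.0, 0.007, -0.012] [24.0, 36.0, 91.0, -31.0, 88.0, 54.0]
92 tip -0.0083 0.1273 xyz [0.0001, 0.0079, -0.0115] [23.0, 35.0, 92.0, -32.0, 88.0, 53.0]
96 tip -0.0013 0.1281 xyz [0.0, 0.0088, -0.0111] [23.0, 35.0, 92.0, -32.0, 87.0, 53.0]
100 tip 0.0058 0.1284 xyz [0.0001, 0.0096, -0.0105] [22.0, 34.0, 93.0, -32.0, 87.0, 53.0]
104 tip 0.013 0.1282 xyz [0.0, 0.0105, -0.0099] [22.0, 34.0, 94.0, -32.0, 86.0, 53.0]
108 tip 0.0203 0.1275 xyz [0.0001, 0.0113, -0.0092] [21.0, 34.0, 94.0, -33.0, 86.0, 53.0]
112 tip 0.0275 0.1263 xyz [0.0, 0.012, -0.0085] [21.0, 34.0, 95.0, -33.0, 85.0, 53.0]
116 tip 0.0347 0.1245 xyz [0.0001, 0.0127, -0.0076] [20.0, 33.0, 96.0, -33.0, 84.0, 53.0]
120 tip 0.0418 0.1222 xyz [0.0001, 0.0134, -0.0068] [20.0, 33.0, 97.0, -34.0, 84.0, 53.0]
124 tip 0.0488 0.1193 xyz [0.0001, 0.0139, -0.0059] [19.0, 33.0, 98.0, -34.0, 83.0, 53.0]
128 tip 0.0557 0.1159 xyz [0.0001, 0.0144, -0.0049] [19.0, 33.0, 98.0, -34.0, 82.0, 53.0]
132 tip 0.0623 0.1121 xyz [0.0, 0.0149, -0.0039] [18.0, 33.0, 99.0, -35.0, 81.0, 53.0]
136 tip 0.0683 0.1078 xyz [0.0001, 0.0145, -0.0025] [18.0, 33.0, 100.0, -35.0, 80.0, 53.0]
```

Request:
apply_moves:
  plan:
    - {"wx":0,"wy":0,"wz":0,"x":0,"y":0.004,"z":-0.0123,"fingers":0}
    - {"wx":0,"wy":0,"wz":0,"x":0,"y":0.006,"z":-0.012,"fingers":0}
    - {"wx":0,"wy":0,"wz":0,"x":0,"y":0.0069,"z":-0.0116,"fingers":0}
    - {"wx":0,"wy":0,"wz":0,"x":0,"y":0.006,"z":-0.0123,"fingers":0}
    - {"wx":0,"wy":0,"wz":0,"x":0,"y":0.007,"z":-0.012,"fingers":0}
    - {"wx":0,"wy":0,"wz":0,"x":0,"y":0.0079,"z":-0.0115,"fingers":0}
    - {"wx":0,"wy":0,"wz":0,"x":0,"y":0.0088,"z":-0.0111,"fingers":0}
    - {"wx":0,"wy":0,"wz":0,"x":0,"y":0.0096,"z":-0.0105,"fingers":0}

```text
t: 11.83
position: [0.5295, 0.0426, 0.1283]
tool_rot: [[0.944, -0.236, 0.23], [-0.329, -0.667, 0.668], [-0.004, -0.707, -0.707]]
wrist_force: [0.3, 0.8, -0.0]
gripper_width: 0.0002
```

Run:
```python
from path import *
s,p=st()
p_,d=snapshot("top"); x0,y0,x1,y1=(190,150,330,280); cv2.imwrite(f"pics/top6.png",cv2.resize(p_[y0:y1,x0:x1,::-1],None,fx=4,fy=4))
rows(p,range(104,140,4))
```

```text
t 11.83 pos [0.5295 0.0426 0.1283] s,t,z [0.006, -0.0002, 0.1283] F [ 0.3  0.8 -0. ] w 0.0002 q [ 22.  35.  92. -32.  87.  53.]
104 tip 0.013 0.1282 xyz [0.0004, 0.0101, -0.0099] [22.0, 34.0, 94.0, -32.0, 86.0, 53.0]
108 tip 0.0203 0.1275 xyz [0.0001, 0.0113, -0.0092] [21.0, 34.0, 94.0, -33.0, 86.0, 53.0]
112 tip 0.0275 0.1263 xyz [0.0001, 0.012, -0.0084] [21.0, 34.0, 95.0, -33.0, 85.0, 53.0]
116 tip 0.0347 0.1245 xyz [0.0, 0.0127, -0.0076] [20.0, 33.0, 96.0, -33.0, 84.0, 53.0]
120 tip 0.0418 0.1222 xyz [0.0001, 0.0134, -0.0068] [20.0, 33.0, 97.0, -34.0, 84.0, 53.0]
124 tip 0.0488 0.1193 xyz [0.0001, 0.0139, -0.0059] [19.0, 33.0, 98.0, -34.0, 83.0, 53.0]
128 tip 0.0557 0.1159 xyz [0.0001, 0.0145, -0.0048] [19.0, 33.0, 98.0, -34.0, 82.0, 53.0]
132 tip 0.0623 0.1121 xyz [0.0001, 0.0149, -0.0039] [18.0, 33.0, 99.0, -35.0, 81.0, 53.0]
136 tip 0.0683 0.1078 xyz [0.0001, 0.0145, -0.0025] [18.0, 33.0, 100.0, -35.0, 80.0, 53.0]
```

View pics/top6.png

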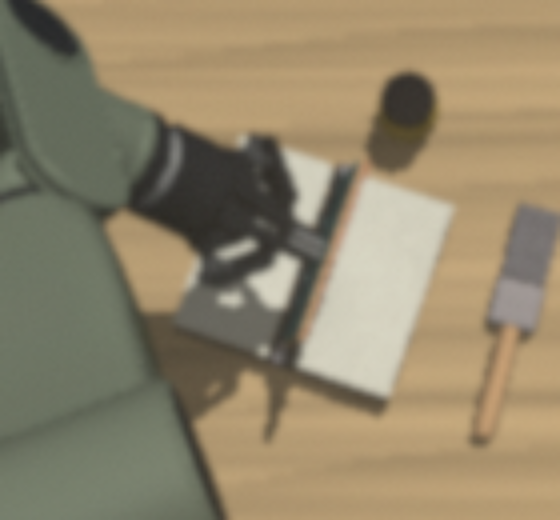

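The leaf is just past upright and the fingertip is against its teal side. I continue.

Request:
apply_moves:
  plan:
    - {"wx":0,"wy":0,"wz":0,"x":0,"y":0.0101,"z":-0.0099,"fingers":0}
    - {"wx":0,"wy":0,"wz":0,"x":0,"y":0.0113,"z":-0.0092,"fingers":0}
    - {"wx":0,"wy":0,"wz":0,"x":0,"y":0.012,"z":-0.0084,"fingers":0}
    - {"wx":0,"wy":0,"wz":0,"x":0,"y":0.0127,"z":-0.0076,"fingers":0}
    - {"wx":0,"wy":0,"wz":0,"x":0,"y":0.0134,"z":-0.0068,"fingers":0}
    - {"wx":0,"wy":0,"wz":0,"x":0,"y":0.0139,"z":-0.0059,"fingers":0}
    - {"wx":0,"wy":0,"wz":0,"x":0,"y":0.0145,"z":-0.0048,"fingers":0}
    - {"wx":0,"wy":0,"wz":0,"x":0,"y":0.0149,"z":-0.0039,"fingers":0}

```text
t: 12.55
position: [0.5108, -0.0106, 0.1115]
tool_rot: [[0.944, -0.236, 0.23], [-0.329, -0.667, 0.668], [-0.005, -0.707, -0.708]]
wrist_force: [0.5, 0.2, -0.1]
gripper_width: 0.0001
```

Run:
```python
from path import *
s,p=st()
rows(p,list(range(136,182,4))+[182])
```

```text
t 12.55 pos [ 0.5108 -0.0106  0.1115] s,t,z [0.0623, -0.0005, 0.1115] F [ 0.5  0.2 -0.1] w 0.0001 q [ 18.  33.  98. -35.  81.  53.]
136 tip 0.0683 0.1078 xyz [0.0011, 0.0136, -0.0033] [18.0, 33.0, 100.0, -35.0, 80.0, 53.0]
140 tip 0.0726 0.1034 xyz [0.0001, 0.0123, 0.0001] [17.0, 33.0, 101.0, -35.0, 80.0, 54.0]
144 tip 0.0766 0.0988 xyz [0.0001, 0.0123, 0.001] [17.0, 33.0, 101.0, -35.0, 79.0, 54.0]
148 tip 0.0803 0.0938 xyz [0.0001, 0.0122, 0.0018] [17.0, 34.0, 102.0, -36.0, 78.0, 54.0]
152 tip 0.0836 0.0886 xyz [0.0, 0.012, 0.0026] [16.0, 34.0, 102.0, -36.0, 77.0, 55.0]
156 tip 0.0866 0.0832 xyz [0.0001, 0.0118, 0.0035] [16.0, 34.0, 103.0, -36.0, 76.0, 55.0]
160 tip 0.0891 0.0777 xyz [0.0001, 0.0115, 0.0043] [16.0, 34.0, 103.0, -36.0, 76.0, 55.0]
164 tip 0.0913 0.0719 xyz [0.0, 0.0112, 0.0051] [16.0, 35.0, 104.0, -37.0, 75.0, 56.0]
168 tip 0.093 0.066 xyz [0.0001, 0.0108, 0.0058] [16.0, 35.0, 104.0, -37.0, 74.0, 56.0]
172 tip 0.0944 0.06 xyz [0.0001, 0.0104, 0.0066] [16.0, 36.0, 104.0, -37.0, 74.0, 56.0]
176 tip 0.0953 0.0539 xyz [0.0, 0.0099, 0.0073] [16.0, 36.0, 105.0, -37.0, 73.0, 57.0]
180 tip 0.0958 0.0478 xyz [0.0001, 0.0093, 0.008] [16.0, 37.0, 105.0, -37.0, 72.0, 57.0]
182 tip 0.0959 0.0447 xyz [0.0, 0.0045, 0.0042] [16.0, 37.0, 105.0, -38.0, 72.0, 58.0]
```

Request:
apply_moves:
  plan:
    - {"wx":0,"wy":0,"wz":0,"x":0,"y":0.0136,"z":-0.0033,"fingers":0}
    - {"wx":0,"wy":0,"wz":0,"x":0,"y":0.0123,"z":0.0001,"fingers":0}
    - {"wx":0,"wy":0,"wz":0,"x":0,"y":0.0123,"z":0.001,"fingers":0}
    - {"wx":0,"wy":0,"wz":0,"x":0,"y":0.0122,"z":0.0018,"fingers":0}
    - {"wx":0,"wy":0,"wz":0,"x":0,"y":0.012,"z":0.0026,"fingers":0}
    - {"wx":0,"wy":0,"wz":0,"x":0,"y":0.0118,"z":0.0035,"fingers":0}
    - {"wx":0,"wy":0,"wz":0,"x":0,"y":0.0115,"z":0.0043,"fingers":0}
    - {"wx":0,"wy":0,"wz":0,"x":0,"y":0.0112,"z":0.0051,"fingers":0}

```text
t: 13.22
position: [0.5013, -0.0373, 0.0716]
tool_rot: [[0.944, -0.236, 0.23], [-0.329, -0.667, 0.668], [-0.005, -0.707, -0.707]]
wrist_force: [0.3, -0.9, 0.0]
gripper_width: -0.0001
```

Run:
```python
from path import *
s,p=st()
f=[snapshot("scene"),snapshot("top")]
for (p_,d),n,b in zip(f,("scene","top"),((250,160,390,270),(190,150,330,280))):
    x0,y0,x1,y1=b; cv2.imwrite(f"pics/{n}7.png",cv2.resize(p_[y0:y1,x0:x1,::-1],None,fx=4,fy=4))
rows(p,[168,170,172,174,176,178,180,182])
```

```text
t 13.22 pos [ 0.5013 -0.0373  0.0716] s,t,z [0.0907, -0.0008, 0.0716] F [ 0.3 -0.9  0. ] w -0.0001 q [ 16.  35. 103. -37.  75.  55.]
168 tip 0.093 0.066 xyz [0.0017, 0.0112, 0.0046] [16.0, 35.0, 104.0, -37.0, 74.0, 56.0]
170 tip 0.0938 0.063 xyz [0.0, 0.0052, 0.0033] [16.0, 36.0, 104.0, -37.0, 74.0, 56.0]
172 tip 0.0944 0.06 xyz [0.0001, 0.0051, 0.0033] [16.0, 36.0, 104.0, -37.0, 74.0, 56.0]
174 tip 0.0949 0.057 xyz [0.0, 0.005, 0.0036] [16.0, 36.0, 104.0, -37.0, 74.0, 57.0]
176 tip 0.0953 0.0539 xyz [0.0001, 0.0049, 0.0038] [16.0, 36.0, 104.0, -37.0, 73.0, 57.0]
178 tip 0.0956 0.0509 xyz [0.0, 0.0048, 0.0039] [16.0, 36.0, 105.0, -37.0, 73.0, 57.0]
180 tip 0.0958 0.0478 xyz [0.0, 0.0046, 0.004] [16.0, 37.0, 105.0, -37.0, 73.0, 57.0]
182 tip 0.0959 0.0447 xyz [0.0001, 0.0044, 0.0043] [16.0, 37.0, 105.0, -37.0, 72.0, 57.0]
```

View pics/top7.png

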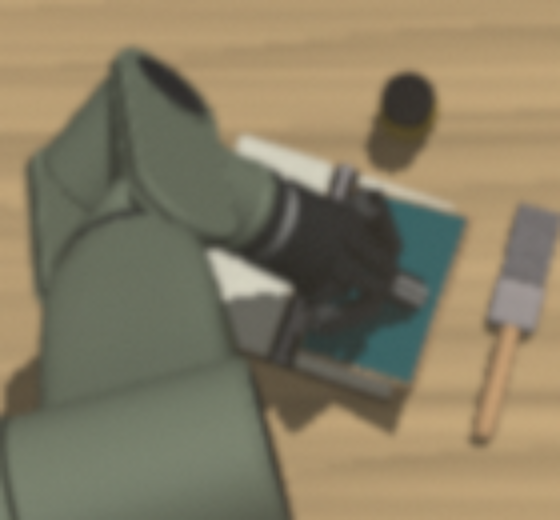

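View pics/scene7.png

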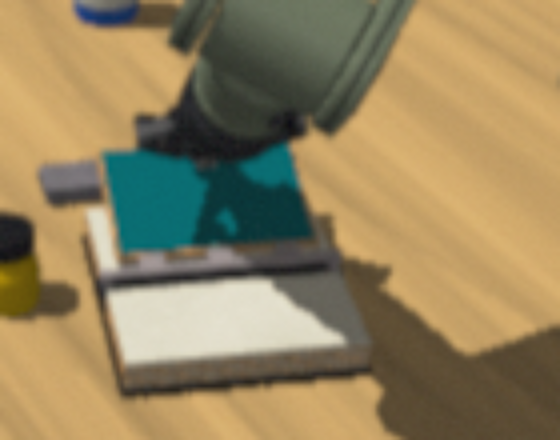

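Request:
apply_moves:
  plan:
    - {"wx":0,"wy":0,"wz":0,"x":0,"y":0.0112,"z":0.0046,"fingers":0}
    - {"wx":0,"wy":0,"wz":0,"x":0,"y":0.0052,"z":0.0033,"fingers":0}
    - {"wx":0,"wy":0,"wz":0,"x":0,"y":0.0051,"z":0.0033,"fingers":0}
    - {"wx":0,"wy":0,"wz":0,"x":0,"y":0.005,"z":0.0036,"fingers":0}
    - {"wx":0,"wy":0,"wz":0,"x":0,"y":0.0049,"z":0.0038,"fingers":0}
    - {"wx":0,"wy":0,"wz":0,"x":0,"y":0.0048,"z":0.0039,"fingers":0}
    - {"wx":0,"wy":0,"wz":0,"x":0,"y":0.003,"z":0.003,"fingers":0}
    - {"wx":0,"wy":0,"wz":0,"x":0,"y":0,"z":0,"fingers":0}

```text
t: 13.98
position: [0.4995, -0.0416, 0.0488]
tool_rot: [[0.944, -0.237, 0.229], [-0.329, -0.667, 0.669], [-0.005, -0.707, -0.708]]
wrist_force: [0.5, -0.1, -0.1]
gripper_width: 0.0002
```

Run:
```python
from path import *
s,p=st()
```

```text
t 13.98 pos [ 0.4995 -0.0416  0.0488] s,t,z [0.0954, -0.0011, 0.0488] F [ 0.5 -0.1 -0.1] w 0.0002 q [ 15.  37. 104. -37.  73.  57.]
```

Request:
apply_moves:
  plan:
    - {"wx":0,"wy":0,"wz":0,"x":0,"y":0.0007,"z":0.0007,"fingers":0}
    - {"wx":0,"wy":0,"wz":0,"x":0,"y":0.0007,"z":0.0007,"fingers":0}
    - {"wx":0,"wy":0,"wz":0,"x":0,"y":0.0007,"z":0.0007,"fingers":0}
    - {"wx":0,"wy":0,"wz":0,"x":0,"y":0.0007,"z":0.0007,"fingers":0}
    - {"wx":0,"wy":0,"wz":0,"x":0,"y":0.0007,"z":0.0007,"fingers":0}
    - {"wx":0,"wy":0,"wz":0,"x":0,"y":0,"z":0,"fingers":0}
    - {"wx":0,"wy":0,"wz":0,"x":0,"y":0,"z":0,"fingers":0}
    - {"wx":0,"wy":0,"wz":0,"x":0,"y":0,"z":0,"fingers":0}

```text
t: 14.65
position: [0.4997, -0.0416, 0.0468]
tool_rot: [[0.944, -0.236, 0.23], [-0.329, -0.667, 0.669], [-0.005, -0.707, -0.707]]
wrist_force: [-0.1, 0.4, -0.5]
gripper_width: 0.0004
```

Request:
apply_moves:
  plan:
    - {"wx":0,"wy":0,"wz":0,"x":0,"y":0.0007,"z":0.0007,"fingers":0}
    - {"wx":0,"wy":0,"wz":0,"x":0,"y":0.0007,"z":0.0007,"fingers":0}
    - {"wx":0,"wy":0,"wz":0,"x":0,"y":0.0007,"z":0.0007,"fingers":0}
    - {"wx":0,"wy":0,"wz":0,"x":0,"y":0,"z":0,"fingers":0}
    - {"wx":0,"wy":0,"wz":0,"x":0,"y":0,"z":0,"fingers":0}
    - {"wx":0,"wy":0,"wz":0,"x":0,"y":0,"z":0,"fingers":0}
    - {"wx":0,"wy":0,"wz":0,"x":0,"y":0,"z":0,"fingers":0}
    - {"wx":0,"wy":0,"wz":0,"x":0,"y":0,"z":0,"fingers":0}

```text
t: 15.32
position: [0.4997, -0.0417, 0.0457]
tool_rot: [[0.944, -0.236, 0.23], [-0.329, -0.667, 0.668], [-0.004, -0.707, -0.708]]
wrist_force: [0.1, 1.0, 5.1]
gripper_width: -0.0
```

Request:
apply_moves:
  plan:
    - {"wx":0,"wy":0,"wz":0,"x":0,"y":0.0007,"z":0.0007,"fingers":0}
    - {"wx":0,"wy":0,"wz":0,"x":0,"y":0.0007,"z":0.0007,"fingers":0}
    - {"wx":0,"wy":0,"wz":0,"x":0,"y":0,"z":0,"fingers":0}
    - {"wx":0,"wy":0,"wz":0,"x":0,"y":0,"z":0,"fingers":0}
    - {"wx":0,"wy":0,"wz":0,"x":0,"y":0,"z":0,"fingers":0}
    - {"wx":0,"wy":0,"wz":0,"x":0,"y":0,"z":0,"fingers":0}
    - {"wx":0,"wy":0,"wz":0,"x":0,"y":0,"z":0,"fingers":0}
    - {"wx":0,"wy":0,"wz":0,"x":0,"y":0,"z":0,"fingers":0}

```text
t: 15.98
position: [0.4998, -0.0417, 0.0455]
tool_rot: [[0.944, -0.236, 0.23], [-0.329, -0.668, 0.667], [-0.004, -0.706, -0.708]]
wrist_force: [-0.6, 3.6, 8.8]
gripper_width: -0.0
```

Request:
apply_moves:
  plan:
    - {"wx":0,"wy":0,"wz":0,"x":0,"y":-0.006,"z":-0.006,"fingers":0}
    - {"wx":0,"wy":0,"wz":0,"x":0,"y":-0.02,"z":-0.02,"fingers":0}
    - {"wx":0,"wy":0,"wz":0,"x":0,"y":-0.03,"z":-0.03,"fingers":0}
    - {"wx":0,"wy":0,"wz":0,"x":0,"y":-0.04,"z":-0.04,"fingers":0}
    - {"wx":0,"wy":0,"wz":0,"x":0,"y":-0.06,"z":-0.02,"fingers":0}
    - {"wx":0,"wy":0,"wz":0,"x":0,"y":-0.07,"z":0,"fingers":0}
    - {"wx":0,"wy":0,"wz":0,"x":0,"y":-0.07,"z":0,"fingers":0}
    - {"wx":0,"wy":0,"wz":0,"x":0,"y":-0.07,"z":0,"fingers":0}

```text
t: 16.65
position: [0.5295, 0.0423, 0.2167]
tool_rot: [[0.944, -0.236, 0.23], [-0.33, -0.666, 0.669], [-0.004, -0.708, -0.706]]
wrist_force: [0.9, -0.7, -0.9]
gripper_width: 0.0001
```

Request:
apply_moves:
  plan:
    - {"wx":0,"wy":0,"wz":0,"x":0,"y":-0.05,"z":0,"fingers":0}
    - {"wx":0,"wy":0,"wz":0,"x":0,"y":-0.05,"z":0.04,"fingers":0}
    - {"wx":0,"wy":0,"wz":0,"x":0,"y":-0.05,"z":0.04,"fingers":0}
    - {"wx":0,"wy":0,"wz":0,"x":0,"y":-0.05,"z":0.04,"fingers":0}
    - {"wx":0,"wy":0,"wz":0,"x":0,"y":-0.04,"z":0.04,"fingers":0}
    - {"wx":0,"wy":0,"wz":0,"x":0,"y":0,"z":0,"fingers":0}
    - {"wx":0,"wy":0,"wz":0,"x":0,"y":0,"z":0,"fingers":0}
    - {"wx":0,"wy":0,"wz":0,"x":0,"y":0,"z":0,"fingers":0}

```text
t: 17.32
position: [0.5759, 0.1745, 0.243]
tool_rot: [[0.944, -0.237, 0.229], [-0.329, -0.667, 0.668], [-0.005, -0.706, -0.708]]
wrist_force: [-0.1, -1.0, -0.8]
gripper_width: 0.0
```

Run:
```python
from path import *
s,p=st()
f=[snapshot("scene"),snapshot("top")]
for (p_,d),n in zip(f,("scene","top")): cv2.imwrite(f"pics/{n}8.png",p_[:,:,::-1])
for (p_,d),n,b in zip(f,("scene","top"),((260,200,350,265),(230,170,315,260))):
    h=cv2.cvtColor(p_,cv2.COLOR_RGB2HSV); m=biggest((h[...,0]>80)&(h[...,0]<105)&(h[...,1]>120)&(h[...,2]>50),b)
    P,u,v=pts(n,d,m); print(n,m.sum())
    if len(P)>50:
        c=P.mean(0);V=np.linalg.svd(P-c)[2];q=P-S;print("c",c.round(4),"ang",np.degrees(np.arccos(abs(V[2,2]))).round(2),V[2].round(3),"s",np.percentile(q@BX,[1,99]).round(3),"t",np.percentile(q@BY,[1,99]).round(3),"slope z/s",np.polyfit(q@BX,P[:,2],1).round(4))
```

```text
t 17.32 pos [0.5759 0.1745 0.243 ] s,t,z [-0.1338, 0.0008, 0.243] F [-0.1 -1.  -0.8] w 0.0 q [ 30.  38.  68. -29. 109.  48.]
scene 797
c [ 0.5156 -0.0092  0.0418] ang 0.13 [ 0.001  0.002 -1.   ] s [0.015 0.107] t [-0.063  0.071] slope z/s [-0.0022  0.042 ]
top 0
```

View pics/scene8.png

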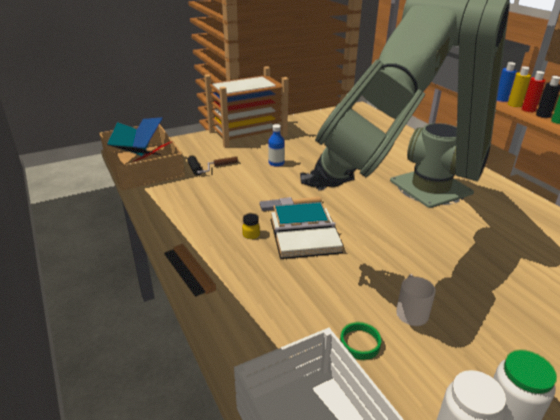

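View pics/top8.png

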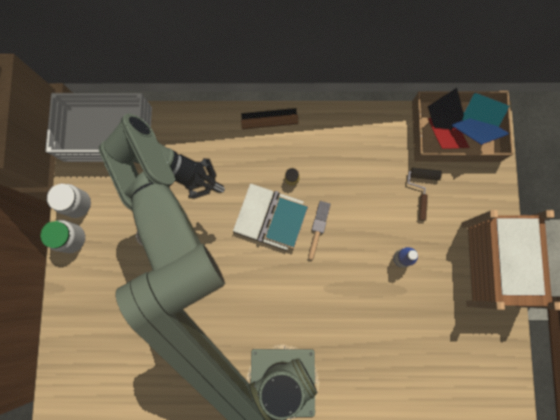

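The teal face measures flat: tilted 0.13°, with its top at z ≈ 0.042. The jar at (292,175), brush at (319,230) and mug are where they started, and the robot is clear of everything.

```bash
python3 -c "
from cell import *
print(hand_in())"
```

```text
the job is handed in; nothing more can be done
None
```

I turned the leaf over the spine with closed fingertips. They went under the free edge from the left, followed the hinge arc at about 48–60°/s, and pressed the leaf onto its stop with about 9 N. Then I backed the arm away and handed the job in at about 17.4 s.

**Last checks:**
- **Leaf:** in the scene camera the teal face is up and tilted 0.13°. Its top is at about 42 mm, against 40 mm expected, which is within the calibration error. It covers the right-hand pages, from 15 to 107 mm to the right of the spine.
- **Surroundings:** by eye, in the before and after pictures, the book, jar, brush, tape, bottle and roller have not moved. The mug looks unmoved in the scene view, but the arm hides it in the final top view.
- **Forces:** the wrist force readings were about 2 N while turning and about 9 N at the final press.

**What failed or disagreed:**
- **First approach:** coming in along the spine ran into the range limits of joints 6 and 4, with the arm in free air and touching nothing. I changed to approaching from the left.
- **Top-view flatness check:** it returned no teal pixels, probably because my colour mask missed that view's darker teal. The flatness figure therefore comes from the scene camera alone, though the top picture does show the teal leaf lying on the right-hand pages.

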